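Set the tote divider for a long rod and a short bracket

TASK

Slide the yellow divider of the white tote towards the robot until the far compartment is long enough for the long rod and the near one still takes the short bracket. Lay the long rod in the far compartment and the short bracket in the near one, each lengthwise along the tote, flat on its floor; set them down rather than dropping them, and leave the other things on the bench where they are.

Things in the scene. Friction and masses are not known exactly. Their poses are not given: they have to be found in the camera images.
- tote: White open parts tote fixed to the bench, its length pointing away from the robot. Origin: centre of its underside, on the bench; x along its length to the far end, y across, z up. Inside 276 mm long (x -138 to 138 mm), 110 mm wide (y -55 to 55 mm); walls 5 mm, rim 40 mm and inner floor 4 mm above the bench. A frame of steel rods stands over its far half.
- frame_bar (a point): Middle of the frame's front crossbar (x 26, y 0, z 266 mm in the tote's frame; same axes). Three 12 mm bars along y at tote x 26, 76 and 126 mm, undersides 260 mm up: no gripper passes between them, so lean the tool back to the robot by 25 to 40 degrees there. 12 mm rods along x (6 to 166 mm) at y +-110 mm, undersides 246 mm up; 12 mm posts, 286 mm tall, at x 26 and 126, y +-110 mm.
- divider (a joint): Yellow cross divider of the tote; slides along its length, 2.5 N of friction, stays where left. Value (m) = x of its mid-plane in the tote's frame, travel -0.10 to 0.10, larger is farther from the robot. Plate 6 mm thick, as wide as the tote, top edge 32 mm above the bench. It parts the tote into a near and a far compartment.
- divider_tab (a point): Centre of the top of the divider's grip tab, a yellow upright block 14 mm along the tote's x, 20 mm along its y, rising at mid-width from the plate's top (32 mm) to 60 mm above the bench. Axes as the tote's.
- long_rod: Long part: steel rod 14 mm in diameter with a black block at each end, 160 mm long overall along its x. Blocks 14 mm long, 28 mm wide (y), 36 mm tall: it stands on them without rolling, the rod's axis 18 mm above the underside. Origin: centre of its underside, z up. Ends alike. 0.15 to 0.3 kg.
- short_bracket: Short part: bracket 78 mm long overall along its x. Aluminium bar 18 mm wide (y), from 6 to 24 mm above the underside; at each end a red block 12 mm long, 32 mm wide, 30 mm tall, 54 mm of bare bar between them. Origin: centre of its underside, z up. Ends alike. 0.09 to 0.18 kg.
- bottle: Bystander: white plastic bottle, 72 mm in diameter, 170 mm tall. Origin at the middle of its underside.
- beaker: Bystander: glass beaker, 70 mm in diameter, 95 mm tall. Origin at the middle of its underside.
- jar1: Bystander: small white sample jar with red cap, 48 mm in diameter, 60 mm tall. Origin at the middle of its underside.
- jar2: Bystander: a second such jar, 48 mm in diameter, 60 mm tall. Origin at the middle of its underside.
- amber: Bystander: amber glass bottle, 60 mm in diameter, 120 mm tall. Origin at the middle of its underside.
- weight: Bystander: brass calibration weight, 36 mm in diameter, 50 mm tall. Origin at the middle of its underside.
Things that resemble listed ones, but are neither listed nor needed, are in the scene too. Leave any purple look-alike of the short_bracket alone.

How it is judged:
By the outcome, as a careful person would: the job done as asked, in the order asked, and still so for the second after the job is handed in, with the robot touching nothing.
It also fails if it takes over 66 s, if anything falls off the work surface, if the arm or the gripper's body presses on something with over 40 N, if the wrist force passes 120 N, or if a joint passes its speed limit or range.

ROBOT

A 6-joint arm with a two-finger parallel gripper is mounted at the origin on the work surface. World frame = base frame: x ahead of the robot, y to its left, z up, the work surface at z = 0. Lengths are in mm, angles in rad, forces in N, time in s.
With the tool pointing down it reaches from about 300 to 775 mm from the base axis. Payload 14.6 kg.
Tool frame: the origin (TCP) lies midway between the tips of the shut fingers; the grasp point (between the pads) lies 19 mm behind it (manip.tcp_to_grasp is the distance from the TCP to the grasp point, in mm); z points along the fingers, x is the direction in which the jaws open and shut, and the axes are right-handed (so a half turn about z gives the same grasp; the last joint's range is limited). The gripper opens to 94 mm and grips with 3 to 60 N. Pads are 16 mm wide; open, the fingers measure 119 mm over their backs; the gripper's body (75 mm by 177 mm) begins 78 mm behind the grasp point.
Start: joints at [1.218, 0.3, 1.521, -0, 1.321, -0.067], TCP at [155.056, 527.68, 177.646] pointing down, gripper open.
Joint ranges: [-3.03, 3.03], [-0.79, 2.21], [0.23, 2.52], [-1.04, 4.18], [0, 3.07], [-2.55, 2.55]. Speed limits (rad/s): [2.22, 2.22, 2.57, 3.14, 3.14, 3.14].

INTERFACE

Orientations are given as [roll, pitch, yaw] about the fixed x, y, z axes, in that order (R = Rz(yaw) Ry(pitch) Rx(roll)).
In Python, from cell import manip gives the robot as it stands.
- The arm moves only by the tool arm_command, never from a script. Its argument "steps" is a list of rows, each a list of 3 entries, a list of its own where there are three numbers: the opening, from 0 (shut) to 1 (fully open), then the shift along the tool's x, y, z in cm, then the turn about the tool's z in rad. A call has 1 to 5 rows; each row shifts and turns the commanded pose from where the row before left it, along the tool's axes as they then stand; what a row does not reach is not made up. A row lasts 1/12 s, in which the tool goes at most 41.7 mm and 7.16 degrees, less where a joint would pass 70% of its speed; a pose out of reach is approached as far as the arm can. A call with a gripper value outside its range is refused whole. The fingers move at their own pace and stop on an object; "force" is the grip in N (left out, the last holds). Time passes only in rows, so rows that do not move let the fingers close. It gives the time, the measured TCP pose, the force and the opening at its end, in the units of the state.
- manip.read_state(): the state, without advancing time (a new reading comes with each control period).
- manip.camera(name): name is "side" or "top" or "wrist"; returns (picture, depth): 384x512x3 uint8, red, green, blue; 384x512 float32, mm along the optical axis (not along the pixel's ray), 0 where there is no reading.
- manip.calibration(name): a dict with "fx", "fy", "cx", "cy" (pixels), "distortion" ([k1, k2, p1, p2, k3] as OpenCV has them; the pictures are not rectified), "R" (3x3) and "t" (3): a world point X has camera coordinates R X + t; the wrist camera has in their place "tool_from_camera" (4x4, takes a point from camera to tool coordinates, whose origin is the TCP and whose axes are the tool frame's). Camera axes: x right, y down, z forward; pixel columns grow to the right and rows downward; lengths in mm; the calibration is good to about 2 mm. A picture is of the moment at which its call begins: read the wrist's pose just before it. calibration takes no time and is no camera call.
- manip.sign_off(): hands the job in, once; it reports no verdict.
The state is a dict: "clock": time; "joints": joint angles; "qd": joint speeds; "effort": joint torques, N m; "eef_pos": TCP position; "eef_rot": TCP orientation; "wrist_force": force on the tool from outside, world axes, zero at the start; "moment": the same for the moment, N m; "finger_gap": finger opening in mm.
Only numpy, scipy, OpenCV 4.12 (cv2) and the standard library are available. Lean on these libraries where they do the work, as an engineer would, in place of code of your own. Each camera call takes 0.05 s, during which the arm holds its last target.

## Working session

There is one attempt and no reset: what is moved stays moved. The work goes in short steps, Python scripts to look and compute and a tool call to move; the robot and the scene stay as the last step left them, time stands still between calls to the robot, and variables do not carry over. Pictures are saved under pics/ and viewed, and the job is handed in when it is done.

Besides the shell and the picture viewer there is one more tool, called after "Emit:" as name([rows], argument=value, ...), one row to a line, values as JSON. arm_command: Moves the arm, as the interface text tells. Its arguments: {"type":"object","properties":{"steps":{"type":"array","items":{"type":"array"}},"force":{"type":"number"}},"required":["steps"]}

```bash
ls; mkdir -p pics
python3 - <<'E'
from cell import manip
import cv2,numpy as np
s=manip.read_state();print(s)
for n in ["side","top","wrist"]:
    p,d=manip.camera(n);cv2.imwrite(f"pics/{n}0.png",p[:,:,::-1]);np.save(f"pics/{n}0.npy",d)
    print(n,{k:np.round(v,4).tolist() for k,v in manip.calibration(n).items()}, (d>0).mean())
E
```

```text
pics
{'clock': 0.0, 'joints': array([ 1.21840889e+00,  3.00457745e-01,  1.52156156e+00, -2.89630669e-05,
        1.32071086e+00, -6.65795701e-02]), 'qd': array([-0.00022916,  0.00022895, -0.00024623,  0.0003476 , -0.00039024,
        0.00047905]), 'effort': array([ 7.18983938e-04, -5.31808376e+01, -3.52740490e+01,  7.08535127e-02,
        2.45311571e-02, -8.36211211e-05]), 'eef_pos': array([154.96279664, 527.41619982, 177.10193489]), 'eef_rot': array([-3.14154497e+00,  1.13686087e-03,  1.28499567e+00]), 'wrist_force': array([-0.58391149,  0.55417706, -0.09077347]), 'moment': array([-0.01402331, -0.03482033, -0.01065784]), 'finger_gap': 94.11364770092652}
side {'fx': 372.327, 'fy': 372.327, 'cx': 256.6916, 'cy': 186.658, 'distortion': [0.0351, 0.0, 0.0, 0.0, 0.0], 'R': [[0.9232, -0.3839, 0.0154], [-0.2641, -0.6634, -0.7001], [0.279, 0.6423, -0.7139]], 't': [-491.3192, 263.9425, 1066.0291]} 0.9961700439453125
top {'fx': 481.2743, 'fy': 481.2743, 'cx': 254.5907, 'cy': 205.4559, 'distortion': [-0.1994, 0.0, 0.0, 0.0, 0.0], 'R': [[-0.0227, -0.9997, 0.0054], [-0.9898, 0.0217, -0.1406], [0.1404, -0.0085, -0.9901]], 't': [17.7517, 567.0189, 1807.7715]} 0.9959716796875
wrist {'fx': 281.8801, 'fy': 281.8801, 'cx': 252.7591, 'cy': 191.8202, 'distortion': [-0.0555, 0.0, 0.0, 0.0, 0.0], 'tool_from_camera': [[1.0, 0.0002, 0.0004, 0.5041], [-0.0003, 0.9646, 0.2638, -76.4043], [-0.0004, -0.2638, 0.9646, -207.2121], [0.0, 0.0, 0.0, 1.0]]} 0.9961954752604166
```

View pics/side0.png

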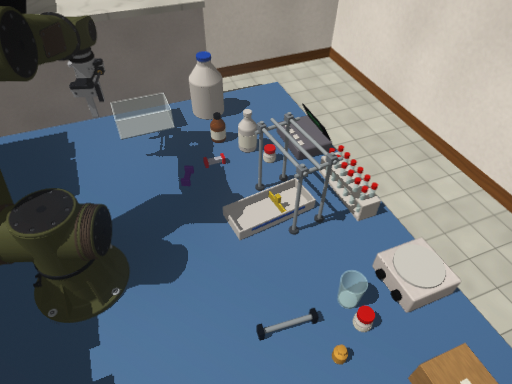

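View pics/top0.png

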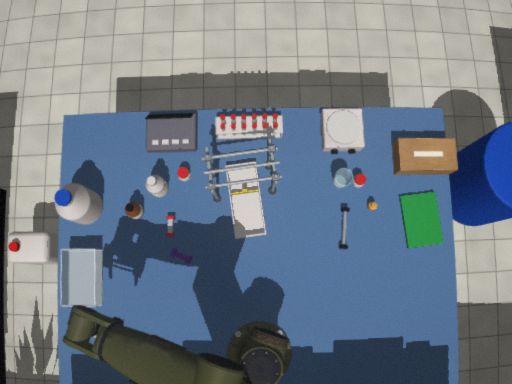

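View pics/wrist0.png

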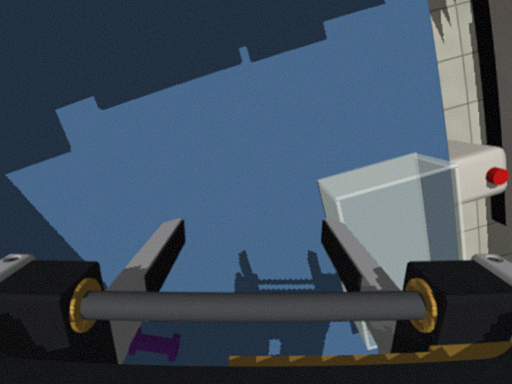

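The side view shows the rod at about (288,324), the red bracket at (215,160), the tote at (270,208) with the yellow divider at (278,202), and the purple look-alike at (187,175). The top view shows the rod at (345,226), the bracket at (171,225) and the divider at (246,187).

```bash
cat > h.py <<'E'
from cell import manip
import cv2,numpy as np
from scipy.spatial.transform import Rotation as Ro
def cam(n,st=None):
    c=manip.calibration(n);K=np.array([[c['fx'],0,c['cx']],[0,c['fy'],c['cy']],[0,0,1.]]);D=np.array(c['distortion'])
    if 'R' in c: R=np.array(c['R']);t=np.array(c['t'])
    else:
        T=np.array(c['tool_from_camera']);Rt=Ro.from_euler('xyz',st['eef_rot']).as_matrix()
        Rwc=Rt@T[:3,:3];p=Rt@T[:3,3]+st['eef_pos'];R=Rwc.T;t=-R@p
    return K,D,R,t
def rays(C,px):
    K,D,R,t=C;u=cv2.undistortPoints(np.array(px,float).reshape(-1,1,2),K,D).reshape(-1,2)
    d=np.c_[u,np.ones(len(u))]
    return -R.T@t, d@R   # origin, dirs (depth scaled)
def plane(C,px,z):
    o,d=rays(C,px);return o+d*((z-o[2])/d[:,2])[:,None]
def deproj(C,px,depth):
    o,d=rays(C,px);px=np.array(px).astype(int);return o+d*depth[px[:,1],px[:,0]][:,None]
def hsv(p): return cv2.cvtColor(p,cv2.COLOR_RGB2HSV)
E
python3 - <<'E'
from h import *
np.set_printoptions(precision=1,suppress=True)
for n in ["top","side"]:
    p=cv2.imread(f"pics/{n}0.png")[:,:,::-1].copy();d=np.load(f"pics/{n}0.npy");C=cam(n);H=hsv(p)
    h,s,v=[H[...,i].astype(int) for i in range(3)]
    ms={'red':((h<8)|(h>172))&(s>150)&(v>60),'yel':(h>22)&(h<35)&(s>130)&(v>90),'black':(v<35),'white':(s<50)&(v>140)}
    for k,m in ms.items():
        nn,l,st,ce=cv2.connectedComponentsWithStats(m.astype(np.uint8))
        for i in range(1,nn):
            if st[i,4]<8: continue
            ys,xs=np.where(l==i);P=deproj(C,np.c_[xs,ys],d)
            c=P.mean(0)
            if 200<c[0]<900 and abs(c[1])<450 and -5<c[2]<300:
                print(n,k,st[i],ce[i],c,P.min(0),P.max(0))
E
```

```text
top red [241 114   5   5  17] [243.2 115.8] [899.2  41.3 125. ] [889.8  34.3 111.7] [910.8  49.4 132.2]
top red [262 114   5   5  18] [264.3 115.6] [898.4 -38.9 124.3] [888.8 -45.7 114.7] [907.8 -30.1 136. ]
top red [242 123   4   5  15] [243.5 125.1] [825.6  39.2 239.4] [307.8  20.8 114.4] [ 870.    46.5 1869.4]
top red [253 123   3   5  15] [254. 125.] [825.3   2.7 241.2] [307.8  -2.8 114.9] [ 872.9   20.8 1869.4]
top red [263 123   4   5  18] [264.5 124.8] [861.9 -38.5 124.4] [854.  -44.2 114.4] [871.7 -32.7 136.3]
top red [274 123   3   5  13] [275.  124.7] [861.5 -78.2 124.5] [855.3 -82.4 114.7] [871.4 -74.1 131.5]
top red [221 124   4   4  13] [222.4 125.6] [862.  120.4 125.3] [855.9 114.  118.9] [870.3 125.7 133.4]
top red [232 124   3   4  12] [233.  125.5] [861.6  80.4 124.6] [854.3  76.3 113.6] [868.4  84.6 131.8]
top red [178 167  10  11  89] [182.5 172. ] [700.7 280.   59.6] [680.7 261.6  -0.6] [729.8 301.1  74.8]
top red [355 174  11  11  90] [360.1 178.8] [ 655.7 -400.8   80.7] [ 307.8 -424.8   40.6] [ 679.1   20.8 1869.4]
top red [166 216   9   3  23] [170. 217.] [530.
[... 5766 characters left out ...]
 [861.7 143.9 953.4]
side white [329 173  26  33 259] [340.3 190.4] [855.   18.   19.6] [842.1 -49.5   3.5] [875.3 101.2  74. ]
side white [ 228  178   70   60 1302] [263.7 209.1] [575.6  40.8  16. ] [ 225.9 -698.2   -2.7] [750.4 144.  953.4]
side white [299 185  17  22 182] [305.2 196.6] [719.6  25.9  33.1] [ 225.9 -698.2   -1.5] [764.7  82.7 953.4]
side white [338 286  26  22 287] [348.2 297.5] [ 643.3 -353.6   55. ] [ 628.2 -371.2    5.2] [ 690.  -315.8   97.7]
side white [353 313  17  19 137] [359.  324.1] [ 639.7 -417.4   32. ] [ 225.9 -698.2    0.4] [ 661.5 -389.8  953.4]
side white [266 315  45  16 148] [288.1 322.3] [ 475.5 -345.4   30.5] [ 225.9 -698.2   19.5] [ 538.6 -334.8  953.4]
```

Run:
```python
import cv2
p=cv2.imread("pics/top0.png");cv2.imwrite("pics/topc.png",cv2.resize(p[120:270,140:380],None,fx=3.3,fy=3.3,interpolation=cv2.INTER_CUBIC))
p=cv2.imread("pics/side0.png");cv2.imwrite("pics/sidec.png",cv2.resize(p[110:270,170:370],None,fx=3.7,fy=3.7,interpolation=cv2.INTER_CUBIC))
```

```text
(no output)
```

View pics/topc.png

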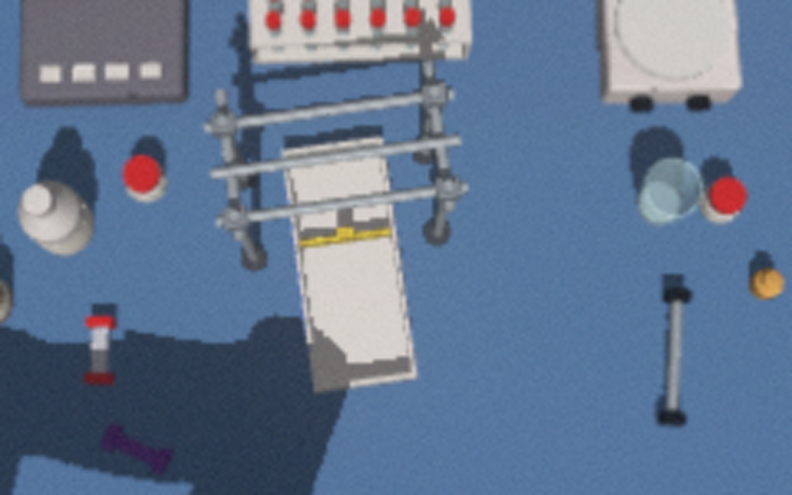

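View pics/sidec.png

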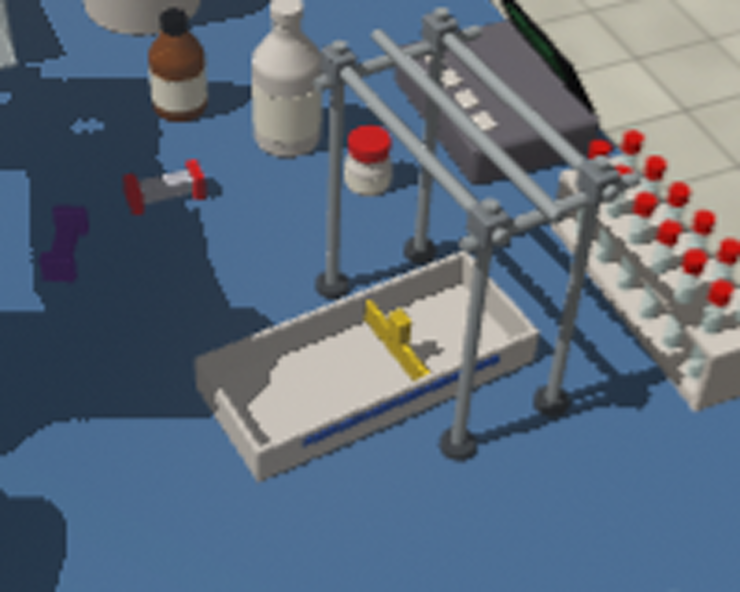

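The top crop shows the tote's corners at about (315,390), (415,378), (385,140) and (285,150). The divider sits just short of the front crossbar. The side crop confirms the purple look-alike beside the red bracket. Next I fit the tote and frame poses.

The tote's origin is near (591, 40) with yaw about 0.119. The divider is at about +0.032 m, directly under the front bar, so the lean is needed. The command rows only turn about the tool's z axis. The documented "approached as far as the arm can" behaviour at the reach limit may produce a lean, so I'll test that high above everything.

Emit:
arm_command([
  [0.5,[0,0,-4],-0.1],
  [0.5,[0,0,-4],-0.1],
  [0.5,[0,0,-4],-0.1],
  [0.5,[0,0,-4],-0.1],
  [0.5,[0,0,-4],0],
])

```text
clock: 0.57
eef_pos: [154.8, 527.2, 379.6]
eef_rot: [-3.141, 0.0, 1.692]
wrist_force: [0.1, 1.0, 0.8]
finger_gap: 64.1
```

Emit:
arm_command([
  [0.5,[-2.9,2.8,0],0],
  [0.5,[-2.9,2.8,0],0],
  [0.5,[-2.9,2.8,0],0],
  [0.5,[-2.9,2.8,0],0],
  [0.5,[-2.9,2.8,0],0],
])

```text
clock: 0.98
eef_pos: [311.7, 398.1, 377.6]
eef_rot: [-3.141, 0.0, 1.685]
wrist_force: [0.3, 0.9, -0.2]
finger_gap: 47.3
```

Emit:
arm_command([
  [0.5,[-2.9,2.8,0],0],
  [0.5,[-2.9,2.8,0],0],
  [0.5,[-2.9,2.8,0],0],
  [0.5,[-2.9,2.8,0],0],
  [0.5,[-2.9,2.8,0],0],
])

```text
clock: 1.4
eef_pos: [467.5, 269.8, 377.6]
eef_rot: [-3.141, -0.0, 1.685]
wrist_force: [-0.1, 1.2, -0.2]
finger_gap: 46.7
```

Emit:
arm_command([
  [0.5,[-2.9,2.8,0],0],
  [0.5,[-2.9,2.8,0],0],
  [0.5,[-2.9,2.8,0],0],
  [0.5,[-2.9,2.8,0],0],
  [0.5,[-2.9,2.8,0],0],
])

```text
clock: 1.82
eef_pos: [623.1, 141.7, 377.4]
eef_rot: [-3.141, -0.0, 1.685]
wrist_force: [-0.1, -0.6, 1.4]
finger_gap: 46.9
```

Now I push out along the tool's y towards the reach limit, which here lies above the frame.

Emit:
arm_command([
  [0.3,[-2.5,3,0],0],
  [0.3,[-2.5,3,0],0],
  [0.3,[0,4,0],0],
  [0.3,[0,4,0],0],
  [0.3,[0,4,0],0],
])

```text
clock: 2.23
eef_pos: [746.3, 106.5, 350.8]
eef_rot: [3.126, -0.001, 1.684]
wrist_force: [6.7, 1.3, 3.2]
finger_gap: 28.2
```

Emit:
arm_command([
  [0.3,[0,4,0],0],
  [0.3,[0,4,0],0],
  [0.3,[0,4,0],0],
  [0.3,[0,4,0],0],
  [0.3,[0,4,0],0],
])

```text
clock: 2.65
eef_pos: [809.5, 111.0, 296.7]
eef_rot: [3.012, -0.003, 1.685]
wrist_force: [0.2, 0.5, -1.1]
finger_gap: 27.8
```

It works: the reach limit leans the tip outward (roll 3.012). I continue up and out to build the lean.

Emit:
arm_command([
  [0.3,[0,2.5,-3.2],0],
  [0.3,[0,2.5,-3.2],0],
  [0.3,[0,2.5,-3.2],0],
  [0.3,[0,2.5,-3.2],0],
  [0.3,[0,2.5,-3.2],0],
])

```text
clock: 3.07
eef_pos: [781.8, 104.7, 403.7]
eef_rot: [2.914, -0.005, 1.686]
wrist_force: [0.2, 0.3, -0.3]
finger_gap: 28.3
```

Emit:
arm_command([
  [0.3,[0,4,-1],0],
  [0.3,[0,4,-1],0],
  [0.3,[0,4,-1],0],
  [0.3,[0,4,-1],0],
  [0.3,[0,4,-1],0],
])

```text
clock: 3.48
eef_pos: [818.5, 106.1, 410.1]
eef_rot: [2.794, -0.007, 1.686]
wrist_force: [-0.4, -0.4, -0.7]
finger_gap: 28.3
```

Emit:
arm_command([
  [0.3,[0,3.2,-2.5],0],
  [0.3,[0,3.2,-2.5],0],
  [0.3,[0,3.2,-2.5],0],
  [0.3,[0,3.2,-2.5],0],
  [0.3,[0,3.2,-2.5],0],
])

```text
clock: 3.9
eef_pos: [795.2, 100.8, 498.1]
eef_rot: [2.683, -0.008, 1.687]
wrist_force: [-0.4, 0.3, -1.2]
finger_gap: 28.3
```

Emit:
arm_command([
  [0.3,[0,4,-0.5],0],
  [0.3,[0,4,-0.5],0],
  [0.3,[0,4,-0.5],0],
  [0.3,[0,4,-0.5],0],
  [0.3,[0,4,-0.5],0],
])

```text
clock: 4.32
eef_pos: [830.3, 102.9, 509.1]
eef_rot: [2.566, -0.01, 1.687]
wrist_force: [1.0, -1.1, 1.0]
finger_gap: 28.3
```

```bash
cat >> h.py <<'E'
def delta(tgt,yaw=None):
    s=manip.read_state();R=Ro.from_euler('xyz',s['eef_rot']).as_matrix()
    d=R.T@(np.array(tgt,float)-s['eef_pos'])/10
    print('clock',round(s['clock'],2),'pos',s['eef_pos'].round(1),'rot',s['eef_rot'].round(3),'gap',round(s['finger_gap'],1),'-> tool cm',d.round(2),'norm',round(np.linalg.norm(d),1),'rows',round(np.linalg.norm(d)/4.1,1))
    return d
TO=np.array([590.7,39.8]);TY=0.119
def tote(x,y,z):
    c,s=np.cos(TY),np.sin(TY);return np.array([TO[0]+c*x-s*y,TO[1]+s*x+c*y,z])
def totexy(P):
    c,s=np.cos(TY),np.sin(TY);P=np.atleast_2d(P);q=P[:,:2]-TO;return np.c_[q@[c,s],q@[-s,c],P[:,2]]
E
python3 - <<'E'
from h import *
delta([480,25,330]); delta(tote(-110,0,200))
E
```

```text
clock 4.32 pos [830.3 102.9 509.1] rot [ 2.566 -0.01   1.687] gap 28.3 -> tool cm [ -3.84 -39.68  -4.44] norm 40.1 rows 9.8
clock 4.32 pos [830.3 102.9 509.1] rot [ 2.566 -0.01   1.687] gap 28.3 -> tool cm [ -3.81 -46.62   6.56] norm 47.2 rows 11.5
```

Emit:
arm_command([
  [0.5,[-0.4,-4,-0.4],0],
  [0.5,[-0.4,-4,-0.4],0],
  [0.5,[-0.4,-4,-0.4],0],
  [0.5,[-0.4,-4,-0.4],0],
  [0.5,[-0.4,-4,-0.4],0],
])

```text
clock: 4.73
eef_pos: [727.9, 78.5, 457.8]
eef_rot: [2.567, -0.01, 1.688]
wrist_force: [1.3, -0.2, 0.8]
finger_gap: 46.8
```

Emit:
arm_command([
  [0.5,[-0.4,-4,-0.4],0],
  [0.5,[-0.4,-4,-0.4],0],
  [0.5,[-0.4,-4,-0.4],0],
  [0.5,[-0.4,-4,-0.4],0],
  [0.5,[-0.4,-4,-0.4],0],
])

```text
clock: 5.15
eef_pos: [554.8, 39.2, 367.5]
eef_rot: [2.566, -0.009, 1.688]
wrist_force: [0.5, 0.2, 0.4]
finger_gap: 46.6
```

Run:
```python
from h import *
s=manip.read_state();p,d=manip.camera("wrist");cv2.imwrite("pics/w1.png",p[:,:,::-1]);np.savez("pics/w1.npz",d=d,pos=s['eef_pos'],rot=s['eef_rot'])
delta(tote(-60,0,110))
```

```text
clock 5.2 pos [548.6  38.7 361.2] rot [ 2.575 -0.01   1.688] gap 47.0 -> tool cm [ -0.65 -15.    20.23] norm 25.2 rows 6.1
```

View pics/w1.png

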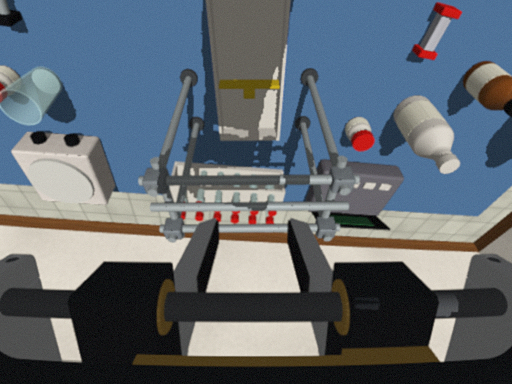

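The wrist view (the robot is towards the top of the picture) shows the yellow plate at row ~84 over columns 218–281, the tab at (249,93), and tote walls along columns ~210–290.

Run:
```python
from h import *
np.set_printoptions(precision=1,suppress=True)
z=np.load("pics/w1.npz");d=z['d'];C=cam("wrist",dict(eef_pos=z['pos'],eef_rot=z['rot']))
p=cv2.imread("pics/w1.png")[:,:,::-1].copy();H=hsv(p).reshape(-1,3).astype(int)
yy,xx=np.mgrid[0:384,0:512];px=np.c_[xx.ravel(),yy.ravel()]
P=deproj(C,px,d)
m=(H[:,0]>22)&(H[:,0]<35)&(H[:,1]>130)&(H[:,2]>80)&(px[:,1]<110)
Y=P[m];print(m.sum(),Y.mean(0),Y.min(0),Y.max(0))
T=totexy(Y);t=T[T[:,2]>40];print('tab',t.min(0),t.max(0),t.mean(0));t=T[(T[:,2]<33)&(T[:,2]>27)];print('plate top',t.mean(0),t.min(0),t.max(0))
# rim pts
T=totexy(P);m=(T[:,2]>36)&(T[:,2]<44)&(abs(T[:,0])<150)&(abs(T[:,1])<75)&(px[:,1]<160)&(H[:,1]<90)
for sgn in (1,-1):
    g=T[m&(T[:,1]*sgn>40)&(abs(T[:,0])<130)];f=np.polyfit(g[:,0],g[:,1],1);print('side',sgn,len(g),f,g[:,1].min(),g[:,1].max(),g[:,0].min(),g[:,0].max())
e=T[m&(T[:,0]>120)&(abs(T[:,1])<45)];print('far',len(e),e.mean(0),e.min(0),e.max(0))
```

```text
645 [619.6  43.9  34.4] [379.6  -9.6  10.3] [631.5  97.2 499.7]
tab [-212.2   -9.7   40.4] [ 39.3   9.3 499.7] [23.1  0.4 67.8]
plate top [32.3  0.9 31. ] [ 29.2 -52.5  27. ] [36.3 53.7 33. ]
side 1 438 [-0.  57.4] 54.39436326728458 60.839299988106134 -104.22869866868538 128.83552039111072
side -1 444 [ -0.  -57.1] -60.53471048346069 -53.90394928532646 -104.62804247432128 128.82197986939508
far 131 [140.4   1.   38.8] [137.3 -45.   36.1] [143.9  44.1  41.8]
```

Run:
```python
from h import *
delta(tote(6,0,91));delta(tote(39,0,41))
```

```text
clock 5.2 pos [548.6  38.7 361.2] rot [ 2.575 -0.01   1.688] gap 47.0 -> tool cm [ -0.66 -10.45  25.37] norm 27.4 rows 6.7
clock 5.2 pos [548.6  38.7 361.2] rot [ 2.575 -0.01   1.688] gap 47.0 -> tool cm [ -0.71 -10.34  31.36] norm 33.0 rows 8.1
```

Emit:
arm_command([
  [0.5,[-0.1,-1.4,3.8],0],
  [0.5,[-0.1,-1.4,3.8],0],
  [0.5,[-0.1,-1.4,3.8],0],
  [0.5,[-0.1,-1.4,3.8],0],
  [0.5,[-0.1,-1.4,3.8],0],
])

```text
clock: 5.62
eef_pos: [601.3, 41.4, 169.6]
eef_rot: [2.566, -0.009, 1.688]
wrist_force: [1.6, 0.3, 0.2]
finger_gap: 46.8
```

Emit:
arm_command([
  [0.5,[-0.1,-1.4,2.5],0],
  [0.5,[0,-1.2,2.5],0],
  [0.5,[0,0,0],0],
])

```text
clock: 5.87
eef_pos: [604.4, 41.7, 109.1]
eef_rot: [2.575, -0.011, 1.688]
wrist_force: [-0.9, 0.0, -0.3]
finger_gap: 47.0
```

Run:
```python
from h import *
d=delta(tote(39,0,41));print(totexy(manip.read_state()['eef_pos']))
```

```text
clock 5.87 pos [604.4  41.7 109.1] rot [ 2.575 -0.011  1.688] gap 47.0 -> tool cm [-0.09 -1.53  7.1 ] norm 7.3 rows 1.8
[[ 13.80705451   0.23015849 109.09855443]]
```

Emit:
arm_command([
  [0.5,[-0.1,-1.5,2],0],
  [0.5,[0,0,2.5],0],
  [0.5,[0,0,2.4],0],
  [0.5,[0,0,0],0],
])

```text
clock: 6.2
eef_pos: [631.5, 44.3, 46.6]
eef_rot: [2.57, -0.01, 1.688]
wrist_force: [-0.5, -0.4, -0.7]
finger_gap: 47.1
```

Run:
```python
from h import *
d=delta(tote(39,0,41));print(totexy(manip.read_state()['eef_pos']),manip.read_state()['wrist_force'])
p,d=manip.camera("wrist");cv2.imwrite("pics/w2.png",p[:,:,::-1])
```

```text
clock 6.2 pos [631.5  44.3  46.6] rot [ 2.57  -0.01   1.688] gap 47.1 -> tool cm [ 0.03 -0.48  0.36] norm 0.6 rows 0.1
[[41.07017679 -0.34906116 46.57615439]] [-0.5306171  -0.38562846 -0.72911907]
```

View pics/w2.png

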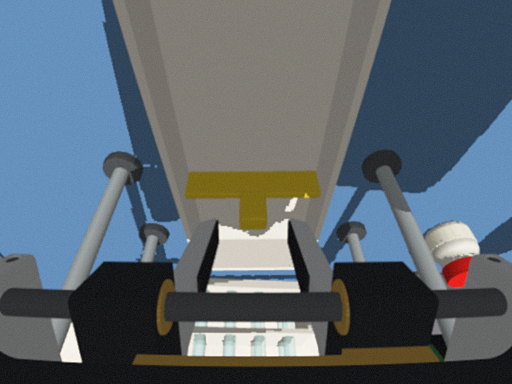

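The tab at (252,210) sits centred between the fingers. I lower slightly and close.

Emit:
arm_command([
  [0.5,[0,-0.5,0.3],0],
  [0.1,[0,0,0],0],
  [0,[0,0,0],0],
  [0,[0,0,0],0],
  [0,[0,0,0],0],
], force=25)

```text
clock: 6.67
eef_pos: [628.5, 43.9, 43.9]
eef_rot: [2.567, -0.009, 1.688]
wrist_force: [0.1, 0.3, -0.8]
finger_gap: 23.6
```

Run:
```python
from h import *
s=manip.read_state();print(totexy(s['eef_pos']),s['wrist_force'],s['finger_gap'])
e=s['eef_pos']; delta(e+[-73*np.cos(TY),-73*np.sin(TY),0])
```

```text
[[38.01294009 -0.42408023 43.87233287]] [ 0.13339657  0.28478763 -0.80484129] 23.621162652941575
clock 6.67 pos [628.5  43.9  43.9] rot [ 2.567 -0.009  1.688] gap 23.6 -> tool cm [-0.01 -6.13 -3.97] norm 7.3 rows 1.8
```

Emit:
arm_command([
  [0,[0,0,0],0],
  [0,[0,0,0],0],
  [0,[0,-1.2,-0.8],0],
  [0,[0,-1.2,-0.8],0],
  [0,[0,-1.3,-0.8],0],
])

```text
clock: 7.08
eef_pos: [584.0, 38.7, 43.0]
eef_rot: [2.568, -0.01, 1.688]
wrist_force: [-0.4, -0.5, 0.4]
finger_gap: 0.5
```

Emit:
arm_command([
  [0,[0,-1.2,-0.8],0],
  [0,[0,-1.2,-0.77],0],
  [0,[0,0,0],0],
  [0,[0,0,0],0],
])

```text
clock: 7.42
eef_pos: [556.3, 35.3, 43.5]
eef_rot: [2.568, -0.009, 1.688]
wrist_force: [-0.7, -0.5, 0.0]
finger_gap: 0.3
```

Run:
```python
from h import *
s=manip.read_state();print(totexy(s['eef_pos']),s['wrist_force'],s['finger_gap'])
p,d=manip.camera("wrist");cv2.imwrite("pics/w3.png",p[:,:,::-1])
C=cam("wrist",s);H=hsv(p).reshape(-1,3).astype(int)
yy,xx=np.mgrid[0:384,0:512];px=np.c_[xx.ravel(),yy.ravel()]
T=totexy(deproj(C,px,d));m=(H[:,0]>22)&(H[:,0]<35)&(H[:,1]>130)&(H[:,2]>80)&(T[:,2]<33)&(T[:,2]>27)
t=T[m];print(t.mean(0),t.min(0),t.max(0))
```

```text
[[-34.69665001  -0.3724736   43.53680694]] [-0.70845317 -0.46100884  0.03859832] 0.265053428333392
[31.19332905 -0.48486558 30.44363064] [ 28.62459021 -53.83040482  27.00300375] [39.10890743 55.27052078 32.99021147]
```

View pics/w3.png

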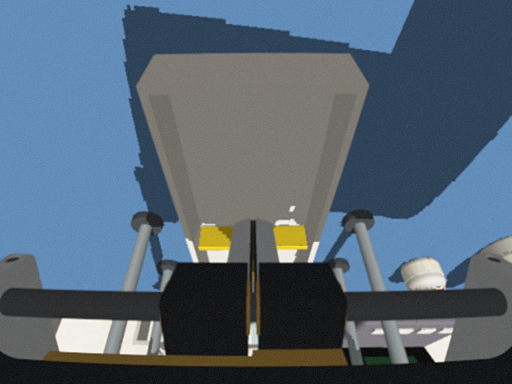

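The fingers shut on nothing: I pulled before they had gripped. The divider barely moved (x ≈ 31) and nothing else was touched. I'll reopen, return, grip and wait this time.

Emit:
arm_command([
  [0.5,[0,0,0],0],
  [0.5,[0,0,0],0],
  [0.5,[0,0,0],0],
  [0.5,[0,0,0],0],
  [0.5,[0,0.4,0.2],0],
])

```text
clock: 7.88
eef_pos: [560.1, 35.9, 43.3]
eef_rot: [2.569, -0.01, 1.688]
wrist_force: [0.3, -0.7, 0.3]
finger_gap: 30.3
```

Emit:
arm_command([
  [0.4,[0,2,1.3],0],
  [0.4,[0,2,1.3],0],
  [0.4,[0,1.5,1.2],0],
  [0.4,[0,0,0],0],
], force=40)

```text
clock: 8.22
eef_pos: [629.7, 44.0, 41.7]
eef_rot: [2.567, -0.009, 1.688]
wrist_force: [0.8, -0.5, 0.0]
finger_gap: 37.5
```

Run:
```python
from h import *
s=manip.read_state();print(totexy(s['eef_pos']),s['wrist_force'],s['finger_gap'])
delta(tote(37,0,42))
```

```text
[[39.17764624 -0.46186711 41.74639077]] [ 0.75499488 -0.50870798  0.01179668] 37.460001162484595
clock 8.22 pos [629.7  44.   41.7] rot [ 2.567 -0.009  1.688] gap 37.5 -> tool cm [ 0.05 -0.17 -0.14] norm 0.2 rows 0.1
```

Emit:
arm_command([
  [0,[0,-0.1,0],0],
  [0,[0,0,0],0],
  [0,[0,0,0],0],
  [0,[0,0,0],0],
  [0,[0,0,0],0],
], force=40)

```text
clock: 8.63
eef_pos: [625.7, 43.6, 41.2]
eef_rot: [2.568, -0.01, 1.688]
wrist_force: [0.3, -0.6, -0.2]
finger_gap: 7.7
```

Run:
```python
from h import *
s=manip.read_state();print(totexy(s['eef_pos']),s['wrist_force'],s['finger_gap'])
p,d=manip.camera("wrist");cv2.imwrite("pics/w4.png",p[:,:,::-1])
C=cam("wrist",s);H=hsv(p).reshape(-1,3).astype(int)
yy,xx=np.mgrid[0:384,0:512];px=np.c_[xx.ravel(),yy.ravel()]
T=totexy(deproj(C,px,d));m=(H[:,0]>22)&(H[:,0]<35)&(H[:,1]>130)&(H[:,2]>80)&(T[:,2]>20)&(px[:,1]<300)
t=T[m&(T[:,2]<33)];print(t.mean(0))
t=T[m&(T[:,2]>36)];print(len(t),t.mean(0),t.min(0),t.max(0))
```

```text
[[35.2116426  -0.37126416 41.20848046]] [ 0.30056362 -0.62769761 -0.163148  ] 7.738418384942627
[30.8977308  -0.19274787 27.35347926]
618 [22.91677198 -0.12068981 51.62088016] [-141.089849     -9.66362254   36.24817288] [ 38.20185294   9.5897848  173.7014032 ]
```

View pics/w4.png

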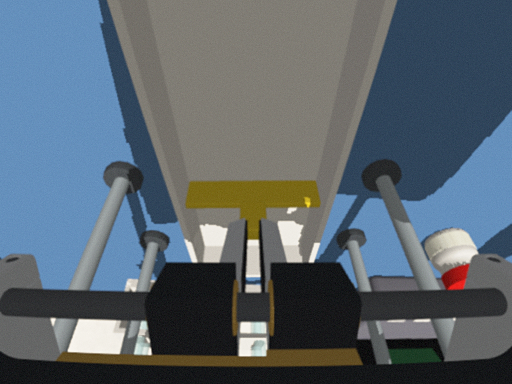

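Run:
```python
from h import *
np.set_printoptions(precision=0,suppress=True)
s=manip.read_state();print(totexy(s['eef_pos']),s['finger_gap'])
p,d=manip.camera("wrist")
C=cam("wrist",s)
for v in (195,205,212,220,226,232,236,240,246,252):
    u=np.array([232,238,244,248,253,258,264,268])
    print(v,d[v,u],totexy(deproj(C,np.c_[u,np.full(8,v)],d))[[1,2,4,6]].tolist().__repr__()[:0], totexy(deproj(C,np.c_[u,np.full(8,v)],d))[[0,1,4,6]].round(0).astype(int).tolist())
cv2.imwrite("pics/w5.png",cv2.resize(p[150:280,170:340],None,fx=4,fy=4)[:,:,::-1])
```

```text
[[35. -0. 41.]] 3.644520388275918
195 [227. 228. 227. 228. 227. 227. 228. 229.]  [[30, -16, 24], [30, -12, 24], [30, 0, 24], [30, 9, 24]]
205 [225. 224. 216. 216. 215. 216. 217. 225.]  [[33, -16, 32], [33, -12, 32], [26, 0, 38], [27, 9, 37]]
212 [276. 277. 211. 210. 211. 211. 212. 276.]  [[78, -20, 4], [79, -14, 3], [27, 0, 44], [27, 9, 44]]
220 [286. 186. 186. 192. 205. 187. 185. 286.]  [[91, -21, 4], [10, -10, 64], [26, 0, 52], [9, 7, 64]]
226 [176. 176. 176. 181. 202. 176. 175. 175.]  [[4, -13, 72], [4, -9, 72], [26, 0, 57], [3, 7, 73]]
232 [167. 167. 167. 171. 203. 170. 168. 166.]  [[0, -13, 80], [-1, -9, 80], [30, 0, 60], [0, 6, 80]]
236 [161. 161. 161. 166. 206. 166. 162. 162.]  [[-4, -12, 85], [-4, -9, 85], [34, 0, 60], [-4, 6, 85]]
240 [156. 155. 155. 161. 314. 160. 156. 158.]  [[-7, -12, 89], [-8, -8, 90], [128, 1, 5], [-7, 6, 89]]
246 [149.   0. 149. 152. 321. 152. 149. 150.]  [[-11, -11, 96], [-141, -1, 174], [139, 1, 6], [-11, 6, 96]]
252 [143. 142. 143. 147. 315. 146. 143. 142.]  [[-14, -11, 101], [-15, -8, 101], [138, 0, 14], [-14, 5, 101]]
```

View pics/w5.png

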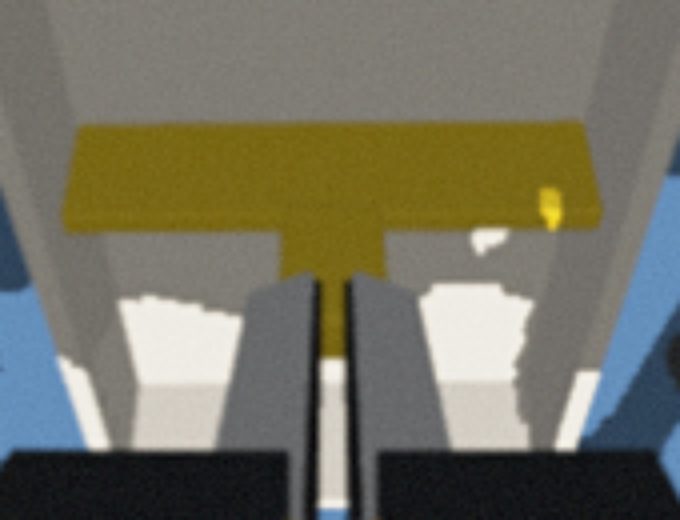

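Both closings happened above the tab. Depth puts the visible finger ends near tote (10, ±10, 64), well short of the reported TCP. I check this against the side view.

Run:
```python
from h import *
np.set_printoptions(precision=1,suppress=True)
s=manip.read_state();print(manip.tcp_to_grasp,s['eef_pos'],s['eef_rot'],s['joints'])
for n in ("side","top"):
    p,d=manip.camera(n);K,D,R,t=cam(n)
    Rt=Ro.from_euler('xyz',s['eef_rot']).as_matrix()
    for z in (0,-27,-97):
        X=s['eef_pos']+Rt@[0,0,z];q,_=cv2.projectPoints(X.reshape(1,3),cv2.Rodrigues(R)[0],t,K,D);print(n,z,q.ravel(), X)
    if n=="side": 
        cv2.imwrite("pics/s5.png",cv2.resize(p[80:230,190:340],None,fx=4,fy=4,interpolation=cv2.INTER_CUBIC)[:,:,::-1])
```

```text
18.8 [625.8  43.6  41.2] [ 2.6 -0.   1.7] [-0.   0.4  1.9  0.3  0.3 -2. ]
side 0 [277.8 198.9] [625.8  43.6  41.2]
side -27 [274.4 195.9] [611.3  41.7  63.8]
side -97 [265.1 187.4] [573.6  36.7 122.6]
top 0 [244.3 190.6] [625.8  43.6  41.2]
top -27 [244.7 193.3] [611.3  41.7  63.8]
top -97 [246.1 200.8] [573.6  36.7 122.6]
```

View pics/s5.png

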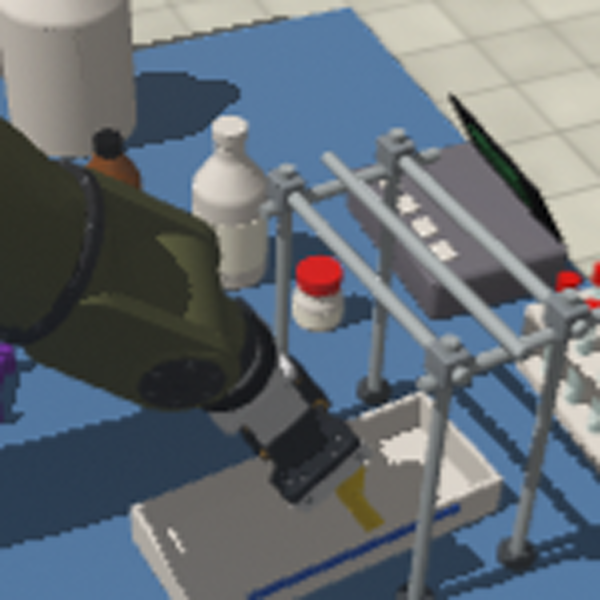

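In this crop the gripper ends well short of the computed TCP at (351,476), which agrees with the depth. I open and advance along the tool axis in small steps, watching the force.

Emit:
arm_command([
  [0.45,[0,0,-0.3],0],
  [0.45,[0,0,0],0],
  [0.45,[0,0,0],0],
  [0.45,[0,0,0],0],
  [0.45,[0,0,0],0],
])

```text
clock: 9.25
eef_pos: [624.3, 43.5, 43.5]
eef_rot: [2.568, -0.01, 1.688]
wrist_force: [0.3, 0.2, 0.0]
finger_gap: 30.4
```

Emit:
arm_command([
  [0.45,[0,0,0.5],0],
  [0.45,[0,0,0.5],0],
  [0.45,[0,0,0.2],0],
  [0.45,[0,0,0],0],
])

```text
clock: 9.58
eef_pos: [630.7, 44.4, 32.5]
eef_rot: [2.569, -0.01, 1.688]
wrist_force: [0.2, 0.2, -0.6]
finger_gap: 42.2
```

Run:
```python
from h import *
np.set_printoptions(precision=1,suppress=True)
s=manip.read_state();print(totexy(s['eef_pos']),s['finger_gap'],s['wrist_force'])
p,d=manip.camera("wrist");C=cam("wrist",s);cv2.imwrite("pics/w6.png",p[:,:,::-1])
T=np.array(manip.calibration("wrist")["tool_from_camera"])
for u,v in ((212,228),(210,232),(214,240),(292,228),(296,232),(220,224),(285,224)):
    P=deproj(C,[(u,v)],d); K,D,R,t=C
    pc=(R@P[0]+t); print((u,v),d[v,u],'tool',(T@np.r_[pc,1])[:3],'tote',totexy(P)[0])
```

```text
[[40.3 -0.2 32.5]] 42.21664233764112 [ 0.2  0.2 -0.6]
(212, 228) 173.30093 tool [-24.7  -9.  -45.7] tote [  8.  -25.2  65.8]
(210, 232) 166.46918 tool [-24.9  -9.3 -52.7] tote [  3.9 -25.4  71.5]
(214, 240) 160.29251 tool [-21.7  -7.4 -59.6] tote [  1.7 -22.3  78.4]
(292, 228) 172.51047 tool [ 24.5  -9.3 -46.4] tote [ 7.4 24.  66.8]
(296, 232) 167.619 tool [ 26.2  -8.9 -51.6] tote [ 4.9 25.7 71.4]
(220, 224) 183.53812 tool [-20.9  -7.5 -35.5] tote [ 14.7 -21.3  58. ]
(285, 224) 183.28981 tool [ 21.4  -7.6 -35.7] tote [14.6 21.  58.6]
```

View pics/w6.png

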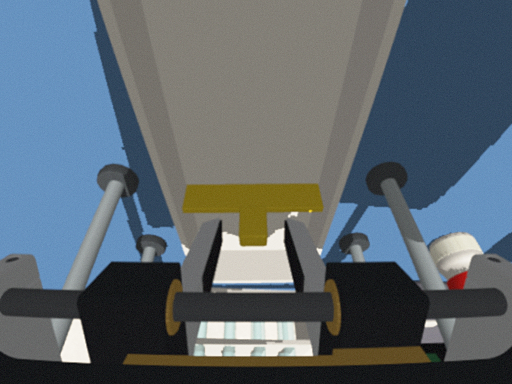

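No force arises where the reported TCP would already be pressing the plate. The real finger tips are therefore about 28 mm behind the reported TCP, and I account for that offset from here on.

Emit:
arm_command([
  [0.45,[0,0.05,0.5],0],
  [0.45,[0,0.05,0.5],0],
  [0.45,[0,0.05,0.5],0],
  [0.45,[0,0,0.4],0],
  [0.45,[0,0,0],0],
])

```text
clock: 10.05
eef_pos: [642.3, 45.9, 17.3]
eef_rot: [2.569, -0.01, 1.688]
wrist_force: [-0.5, 0.2, -0.5]
finger_gap: 42.2
```

Emit:
arm_command([
  [0,[0,0,0],0],
  [0,[0,0,0],0],
  [0,[0,0,0],0],
  [0,[0,0,0],0],
  [0,[0,0,0],0],
], force=30)

```text
clock: 10.47
eef_pos: [642.2, 45.8, 18.5]
eef_rot: [2.568, -0.009, 1.688]
wrist_force: [-0.5, 0.1, 0.9]
finger_gap: 19.6
```

Run:
```python
from h import *
s=manip.read_state();print(totexy(s['eef_pos']),s['wrist_force'],s['finger_gap'])
p,d=manip.camera("wrist");cv2.imwrite("pics/w7.png",p[:,:,::-1])
```

```text
[[51.88735089 -0.17120793 18.45219561]] [-0.50470361  0.08245326  0.86451   ] 19.62482813688162
```

View pics/w7.png

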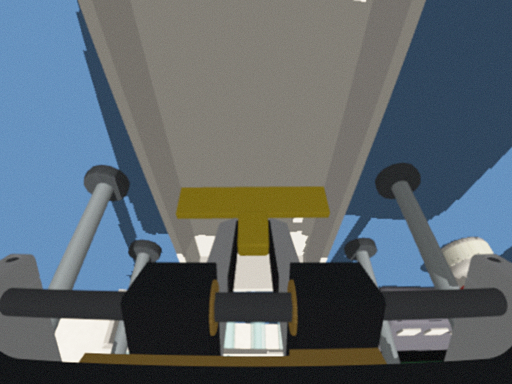

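The fingers are now on the tab, with the gap at 19.6 mm. I pull it 72 mm.

Emit:
arm_command([
  [0,[0,0,0],0],
  [0,[0,-0.8,-0.5],0],
  [0,[0,-1,-0.65],0],
  [0,[0,-1,-0.65],0],
  [0,[0,-1,-0.65],0],
])

```text
clock: 10.93
eef_pos: [597.2, 40.4, 18.5]
eef_rot: [2.567, -0.009, 1.688]
wrist_force: [3.2, 0.0, -2.3]
finger_gap: 19.4
```

Emit:
arm_command([
  [0,[0,-1,-0.65],0],
  [0,[0,-1.2,-0.8],0],
  [0,[0,0,0],0],
  [0,[0,0,0],0],
])

```text
clock: 11.27
eef_pos: [570.9, 37.3, 18.5]
eef_rot: [2.569, -0.01, 1.688]
wrist_force: [-1.6, -0.6, -0.3]
finger_gap: 19.3
```

```bash
cat >> h.py <<'E'
def divx(show=None):
    s=manip.read_state();p,d=manip.camera("wrist")
    if show: cv2.imwrite(show,p[:,:,::-1])
    C=cam("wrist",s);H=hsv(p).reshape(-1,3).astype(int)
    yy,xx=np.mgrid[0:384,0:512];px=np.c_[xx.ravel(),yy.ravel()]
    T=totexy(deproj(C,px,d));m=(H[:,0]>22)&(H[:,0]<35)&(H[:,1]>130)&(H[:,2]>60)&(T[:,2]<34)&(T[:,2]>29)&(abs(T[:,0])<140)
    t=T[m];print('plate top x',len(t),t.mean(0).round(1),np.percentile(t[:,0],[2,98]).round(1),'tcp',totexy(s['eef_pos']).round(1),'gap',s['finger_gap'],'F',s['wrist_force'].round(1))
E
python3 -c "
from h import *
divx('pics/w8.png')"
```

```text
plate top x 1035 [-40.3   0.3  31.4] [-44.8 -36.4] tcp [[-19.9  -0.1  18.5]] gap 19.305860835056837 F [-1.6 -0.6 -0.3]
```

View pics/w8.png

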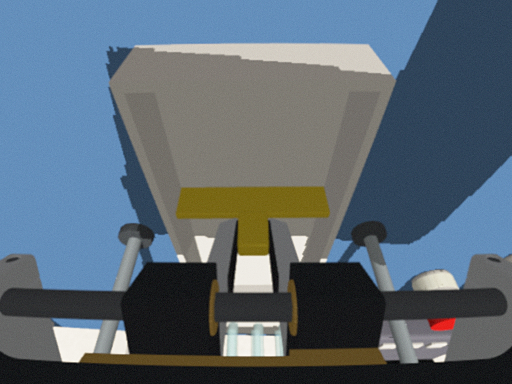

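The divider now sits at x ≈ -40.5, giving about 175 mm far and 94 mm near. I release and back out along the tool axis.

Emit:
arm_command([
  [0.5,[0,0,0],0],
  [0.5,[0,0,0],0],
  [0.5,[0,0,0],0],
  [0.5,[0,0,-2],0],
  [0.5,[0,0,-4],0],
])

```text
clock: 11.73
eef_pos: [538.1, 33.2, 66.3]
eef_rot: [2.574, -0.01, 1.688]
wrist_force: [1.5, -0.3, 1.0]
finger_gap: 46.3
```

Emit:
arm_command([
  [0.5,[0,0,-4],0],
  [0.5,[0,0,-4],0],
  [0.5,[0,-1,-4],0],
  [0.5,[0,0,-4],0],
])

```text
clock: 12.07
eef_pos: [442.3, 20.8, 198.3]
eef_rot: [2.57, -0.009, 1.688]
wrist_force: [1.2, -0.1, -0.1]
finger_gap: 47.0
```

Run:
```python
from h import *
divx('pics/w9.png')
# rod from fixed cams
np.set_printoptions(precision=1,suppress=True)
for n in ("top","side"):
    p,d=manip.camera(n);C=cam(n);H=hsv(p).reshape(-1,3).astype(int)
    yy,xx=np.mgrid[0:384,0:512];px=np.c_[xx.ravel(),yy.ravel()];P=deproj(C,px,d)
    r=(P[:,0]>380)&(P[:,0]<570)&(abs(P[:,1]+348)<40)
    rod=P[r&(P[:,2]>18)&(P[:,2]<45)]
    f=np.polyfit(rod[:,0],rod[:,1],1);print(n,len(rod),rod.mean(0),rod.min(0),rod.max(0),'slope',f[0])
    m=r&(P[:,2]>28)&(H[:,2]<60);b=P[m];
    for g in (b[b[:,0]<475],b[b[:,0]>475]): print(len(g),g.mean(0),g.min(0),g.max(0))
delta([478-130,-345,230])
```

```text
plate top x 233 [-39.5  -2.   31.5] [-42.3 -35.5] tcp [[-149.6   -1.3  198.3]] gap 46.960767015391184 F [ 1.2 -0.1 -0.1]
top 162 [ 472.  -338.    27.8] [ 395.2 -357.3   18.1] [ 554.5 -317.5   43.7] slope -0.09189936455708923
19 [ 403.3 -329.7   36. ] [ 399.1 -341.9   29.2] [ 407.5 -318.8   39.9]
21 [ 548.1 -345.6   35. ] [ 542.2 -357.3   29. ] [ 554.5 -334.    43.7]
side 434 [ 473.8 -344.5   27. ] [ 392.8 -364.3   18.1] [ 554.4 -321.7   39.4] slope -0.09270189705167378
66 [ 400.8 -338.2   35.3] [ 392.8 -350.7   29.2] [ 408.1 -323.6   38.8]
62 [ 545.4 -351.6   34.9] [ 538.2 -364.3   28.6] [ 553.8 -336.4   39.4]
clock 12.22 pos [445.1  20.5 201.5] rot [ 2.6 -0.   1.7] gap 47.0 -> tool cm [-35.1  -9.9 -10.2] norm 37.9 rows 9.2
```

Emit:
arm_command([
  [0.5,[-4,-0.4,0.2],0],
  [0.5,[-4,-0.4,0.2],0],
  [0.5,[-4,-0.4,0.2],0],
  [0.5,[-4,-0.4,0.2],0],
  [0.5,[-4,-0.4,0.2],0],
])

```text
clock: 12.63
eef_pos: [464.1, -164.5, 183.4]
eef_rot: [2.595, -0.011, 1.653]
wrist_force: [0.7, 0.8, 0.9]
finger_gap: 47.1
```

Emit:
arm_command([
  [0.5,[-4,-0.4,0.2],0],
  [0.5,[-4,-0.4,0.2],0],
  [0.5,[-4,-0.4,0.2],0],
  [0.5,[-3,-0.4,0.2],0],
  [0.5,[0,0,0],0],
])

```text
clock: 13.05
eef_pos: [494.9, -281.7, 192.5]
eef_rot: [2.656, 0.012, 1.596]
wrist_force: [0.1, 0.4, -0.7]
finger_gap: 47.1
```

Run:
```python
from h import *
np.set_printoptions(precision=1,suppress=True)
s=manip.read_state();p,d=manip.camera("wrist");cv2.imwrite("pics/w10.png",p[:,:,::-1]);C=cam("wrist",s);H=hsv(p).reshape(-1,3).astype(int)
print(s['eef_pos'],s['eef_rot'],s['joints'])
yy,xx=np.mgrid[0:384,0:512];px=np.c_[xx.ravel(),yy.ravel()];P=deproj(C,px,d)
r=(P[:,0]>380)&(P[:,0]<570)&(abs(P[:,1]+348)<40)&(px[:,1]<215)
m=r&(P[:,2]>20)&(P[:,2]<45);rod=P[m]
f=np.polyfit(rod[:,0],rod[:,1],1);print(len(rod),rod.mean(0),rod.min(0),rod.max(0),'slope',f[0])
b=P[m&(P[:,2]>31)]
for g in (b[b[:,0]<475],b[b[:,0]>475]): print(len(g),g.mean(0),g.min(0),g.max(0))
```

```text
[ 494.9 -281.7  192.5] [2.7 0.  1.6] [-0.8  0.1  1.8  0.4  0.9 -2.6]
2025 [ 460.1 -339.5   27.9] [ 393.4 -362.5   20. ] [ 554.2 -320.5   38.5] slope -0.09181011197734051
453 [ 400.5 -334.4   35.8] [ 393.5 -348.7   31.1] [ 408.7 -320.5   38.5]
212 [ 544.9 -347.7   35.2] [ 538.1 -362.5   31.2] [ 554.2 -334.3   37.2]
```

View pics/w10.png

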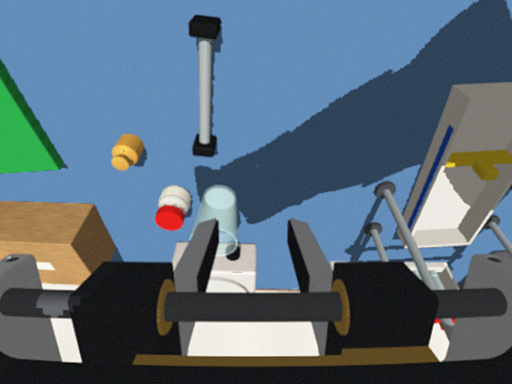

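The view shows the rod's blocks at (205,27) and (204,146), clear of neighbours. Joint 6 hit its limit during the traverse, which trimmed the lean to 28° and the yaw to 1.596. Turning towards the rod's yaw relieves it.

Emit:
arm_command([
  [0.5,[-1,-1,0],0.07],
  [0.5,[-1,-1,0],0.07],
  [0.5,[0,0,0],0],
])

```text
clock: 13.35
eef_pos: [475.3, -298.1, 182.9]
eef_rot: [2.659, -0.056, 1.471]
wrist_force: [0.8, -0.2, -1.0]
finger_gap: 46.9
```

```bash
cat >> h.py <<'E'
OFF=-28.
def tipdelta(c,zc,ztip,back=0):
    """axis passes through point c (xy) at height zc, real tip at ztip, backed off"""
    s=manip.read_state();R=Ro.from_euler('xyz',s['eef_rot']).as_matrix();a=R[:,2]
    P=np.array([c[0],c[1],zc]);tip=P+a*((ztip-zc)/a[2]);tcp=tip-a*OFF-a*back
    print('axis',a.round(3),'jaw',R[:,0].round(3),'tcp tgt',tcp.round(1));return delta(tcp)
E
python3 - <<'E'
from h import *
np.set_printoptions(precision=3,suppress=True)
print(manip.read_state()['joints'])
tipdelta((472.7,-341),18,9,80);tipdelta((472.7,-341),18,9,0)
E
```

```text
[-0.809  0.104  1.828  0.444  0.912 -2.488]
axis [ 0.467  0.003 -0.884] jaw [0.099 0.994 0.056] tcp tgt [ 453.2 -341.1   55. ]
clock 13.35 pos [ 475.3 -298.1  182.9] rot [ 2.659 -0.056  1.471] gap 46.9 -> tool cm [-5.21 -7.38 10.27] norm 13.7 rows 3.3
axis [ 0.467  0.003 -0.884] jaw [0.099 0.994 0.056] tcp tgt [ 490.5 -340.9  -15.8]
clock 13.35 pos [ 475.3 -298.1  182.9] rot [ 2.659 -0.056  1.471] gap 46.9 -> tool cm [-5.21 -7.38 18.27] norm 20.4 rows 5.0
```

Emit:
arm_command([
  [0.5,[-1.3,-1.9,2.5],0],
  [0.5,[-1.3,-1.9,2.5],0],
  [0.5,[-1.3,-1.8,2.6],0],
  [0.5,[-1.3,-1.8,2.6],0],
  [0.5,[0,0,0],0],
])

```text
clock: 13.77
eef_pos: [473.1, -324.5, 70.5]
eef_rot: [2.712, -0.04, 1.432]
wrist_force: [-0.3, 0.7, -0.5]
finger_gap: 46.8
```

Run:
```python
from h import *
np.set_printoptions(precision=3,suppress=True)
print(manip.read_state()['joints'])
tipdelta((472.7,-341),18,9,0)
p,d=manip.camera("wrist");cv2.imwrite("pics/w11.png",p[:,:,::-1])
```

```text
[-0.817  0.295  1.873  0.462  0.708 -2.555]
axis [ 0.417 -0.021 -0.908] jaw [0.138 0.99  0.04 ] tcp tgt [ 488.5 -341.8  -16.4]
clock 13.77 pos [ 473.1 -324.5   70.5] rot [ 2.712 -0.04   1.432] gap 46.8 -> tool cm [-1.85 -1.98  8.58] norm 9.0 rows 2.2
```

View pics/w11.png

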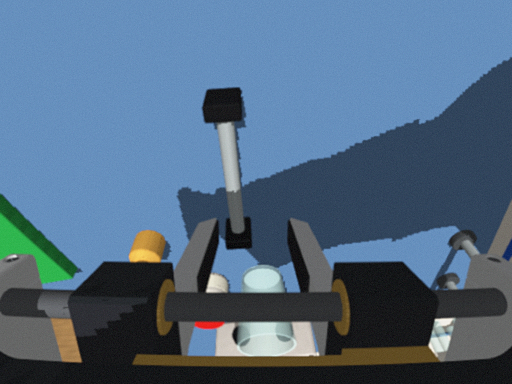

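Joint 6 is at its limit again, with the lean at 25°. I take a little extra turn to relieve it, since the rod will align with the pads, and grasp slightly towards the near end.

Run:
```python
from h import *
tipdelta((460,-340),18,9,25)
```

```text
axis [ 0.42  -0.022 -0.907] jaw [0.138 0.99  0.039] tcp tgt [ 465.4 -340.3    6.3]
clock 13.82 pos [ 473.7 -324.8   73.2] rot [ 2.709 -0.039  1.433] gap 46.7 -> tool cm [-1.91 -3.32  5.76] norm 6.9 rows 1.7
```

Emit:
arm_command([
  [0.5,[-0.9,-1.6,2.5],0.04],
  [0.5,[-0.9,-1.6,2.5],0.03],
  [0.5,[0,0,0],0],
])

```text
clock: 14.07
eef_pos: [468.9, -336.0, 18.6]
eef_rot: [2.728, -0.063, 1.355]
wrist_force: [-0.1, 0.5, -0.6]
finger_gap: 47.2
```

Run:
```python
from h import *
tipdelta((460,-340),18,9,0)
print(manip.read_state()['joints'].round(3))
```

```text
axis [ 0.405 -0.029 -0.914] jaw [0.214 0.975 0.063] tcp tgt [ 475.3 -341.1  -16.6]
clock 14.07 pos [ 468.9 -336.    18.6] rot [ 2.728 -0.063  1.355] gap 47.2 -> tool cm [-0.59 -0.72  3.49] norm 3.6 rows 0.9
[-0.831  0.393  1.885  0.507  0.614 -2.554]
```

Emit:
arm_command([
  [0.5,[-0.3,-0.4,1.4],0],
  [0.5,[-0.3,-0.3,1.2],0],
  [0.5,[0,0,0.5],0],
  [0.5,[0,0,0],0],
])

```text
clock: 14.4
eef_pos: [479.7, -340.6, -5.8]
eef_rot: [2.734, -0.056, 1.35]
wrist_force: [-0.0, 0.3, 0.4]
finger_gap: 47.2
```

Run:
```python
from h import *
tipdelta((460,-340),18,9,0)
s=manip.read_state();print(s['wrist_force'],s['joints'].round(3))
p,d=manip.camera("wrist");cv2.imwrite("pics/w12.png",p[:,:,::-1])
```

```text
axis [ 0.398 -0.036 -0.917] jaw [0.219 0.974 0.056] tcp tgt [ 475.  -341.4  -16.7]
clock 14.4 pos [ 479.7 -340.6   -5.8] rot [ 2.734 -0.056  1.35 ] gap 47.2 -> tool cm [-0.24 -0.83  0.81] norm 1.2 rows 0.3
[-0.02940236  0.28025663  0.37030959] [-0.815  0.457  1.861  0.514  0.568 -2.554]
```

View pics/w12.png

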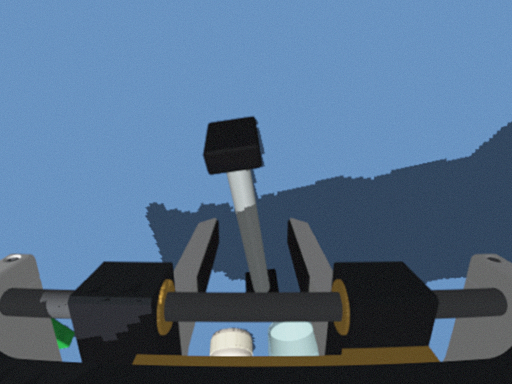

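Emit:
arm_command([
  [0.5,[-0.2,-0.6,0.5],0],
  [0.5,[0,0,0.4],0],
  [0.5,[0,0,0.2],0],
  [0.5,[0,0,0],0],
])

```text
clock: 14.78
eef_pos: [479.8, -340.9, -17.8]
eef_rot: [2.741, -0.055, 1.344]
wrist_force: [0.3, 0.0, -1.3]
finger_gap: 47.2
```

Run:
```python
from h import *
tipdelta((460,-340),18,9,0)
s=manip.read_state();print(s['wrist_force'],s['joints'].round(3))
```

```text
axis [ 0.391 -0.039 -0.92 ] jaw [0.225 0.973 0.055] tcp tgt [ 474.8 -341.5  -16.7]
clock 14.78 pos [ 479.8 -340.9  -17.8] rot [ 2.741 -0.055  1.344] gap 47.2 -> tool cm [-0.16 -0.39 -0.29] norm 0.5 rows 0.1
[ 0.29666928  0.02598121 -1.28022143] [-0.812  0.48   1.86   0.516  0.548 -2.554]
```

Emit:
arm_command([
  [0.1,[0,0,0],0],
  [0.1,[0,0,0],0],
  [0.1,[0,0,0],0],
  [0,[0,0,0],0],
  [0,[0,0,0],0],
], force=35)

```text
clock: 15.2
eef_pos: [479.7, -341.1, -17.6]
eef_rot: [2.741, -0.054, 1.344]
wrist_force: [0.9, -1.9, -0.3]
finger_gap: 17.3
```

Emit:
arm_command([
  [0,[0,0,0],0],
  [0,[0,0,0],0],
  [0,[0,0,0],0],
  [0,[0,0,0],0],
], force=45)

```text
clock: 15.53
eef_pos: [480.0, -341.3, -17.3]
eef_rot: [2.74, -0.054, 1.344]
wrist_force: [0.6, -0.7, 4.0]
finger_gap: 13.1
```

Run:
```python
from h import *
s=manip.read_state();print(s['eef_pos'],s['eef_rot'],s['finger_gap'],s['wrist_force'],s['joints'].round(3))
p,d=manip.camera("wrist");cv2.imwrite("pics/w13.png",p[:,:,::-1])
```

```text
[ 479.97810144 -341.28697197  -17.33632706] [ 2.74031701 -0.05388653  1.34395663] 13.09678384837142 [ 0.57695406 -0.74949074  4.01967545] [-0.812  0.48   1.86   0.516  0.548 -2.554]
```

View pics/w13.png

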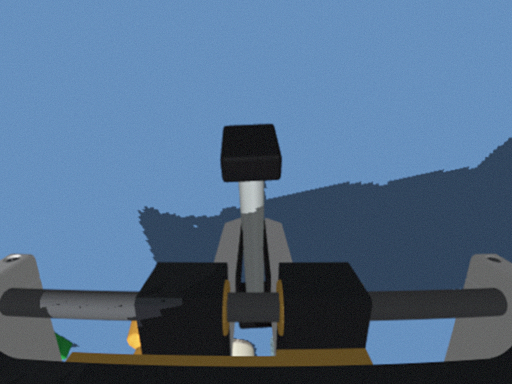

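The rod is held, with a gap of 13.1 mm. I work out the turn to bring it parallel to the tote and the residual tilt.

Run:
```python
from h import *
np.set_printoptions(precision=3,suppress=True)
s=manip.read_state();R=Ro.from_euler('xyz',s['eef_rot']).as_matrix()
a=1.344-np.pi/2
j=R[:,0];r=np.cross(j,[0,0,1]);r/=np.linalg.norm(r);print('rod',r)
rt=R.T@r;ut=R.T@[0,0,1.];print('rod in tool',rt,'up in tool',ut)
for dl in np.arange(-.5,.05,.05):
    Q=R@Ro.from_euler('z',dl).as_matrix();w=Q@rt;u=Q@ut
    print(round(dl,2),'yaw',np.arctan2(w[1],w[0]),'pitch deg',np.degrees(np.arcsin(w[2])),'roll deg',np.degrees(np.arcsin((Q@rt)@[0,0,0]+np.dot(np.cross(u,w),[0,0,1]))),'axis',Q[:,2])
```

```text
rod [ 0.974 -0.225  0.   ]
rod in tool [-0.     0.921  0.391] up in tool [ 0.054  0.39  -0.919]
-0.5 yaw 0.23222415107652172 pitch deg -1.1556710106090753 roll deg -11.117526061513571 axis [ 0.392 -0.04  -0.919]
-0.45 yaw 0.18658232797713617 pitch deg -0.8116536087148238 roll deg -10.04465523543677 axis [ 0.392 -0.04  -0.919]
-0.4 yaw 0.14083896932402246 pitch deg -0.517052619824052 roll deg -8.956655291171668 axis [ 0.392 -0.04  -0.919]
-0.35 yaw 0.09500770735021002 pitch deg -0.27258739583674946 roll deg -7.8559866106536 axis [ 0.392 -0.04  -0.919]
-0.3 yaw 0.049103502971480605 pitch deg -0.07885980482148246 roll deg -6.745092436713406 axis [ 0.392 -0.04  -0.919]
-0.25 yaw 0.0031424194724064924 pitch deg 0.06364995840716284 roll deg -5.626399872085279 axis [ 0.392 -0.04  -0.919]
-0.2 yaw -0.04285862007701286 pitch deg 0.15458679563600386 roll deg -4.502321398766428 axis [ 0.392 -0.04  -0.919]
-0.15 yaw -0.08888208842744547 pitch deg 0.1937232831901345 roll deg -3.375256789967746 axis [ 0.392 -0.04  -0.919]
-0.1 yaw -0.13491011908168035 pitch deg 0.18096134379457474 roll deg -2.247595291535564 axis [ 0.392 -0.04  -0.919]
-0.05 yaw -0.1809247765251302 pitch deg 0.11633297259949477 roll deg -1.1217179539958921 axis [ 0.392 -0.04  -0.919]
-0.0 yaw -0.2269083275399088 pitch deg -1.4800382112830622e-15 roll deg -9.563160410087857e-16 axis [ 0.392 -0.04  -0.919]
```

The lean has dropped to about 23°, which leaves little clearance to the front bar if I hold the rod mid-length. I regrasp about 22 mm nearer its near end before lifting.

Emit:
arm_command([
  [0.3,[0,0,0],0],
  [0.3,[0,0,0],0],
  [0.3,[0,0,0],0],
  [0.3,[0,-1,-0.43],0],
  [0.3,[0,-1,-0.43],0],
], force=50)

```text
clock: 16.0
eef_pos: [461.2, -334.2, -14.8]
eef_rot: [2.751, -0.051, 1.338]
wrist_force: [0.2, -0.6, 0.6]
finger_gap: 27.8
```

Emit:
arm_command([
  [0.3,[0,0,0],0],
  [0,[0,0,0],0],
  [0,[0,0,0],0],
  [0,[0,0,0],0],
  [0,[0,0,0],0],
], force=55)

```text
clock: 16.42
eef_pos: [462.2, -334.9, -14.4]
eef_rot: [2.75, -0.05, 1.338]
wrist_force: [-2.3, -0.3, 2.8]
finger_gap: 12.9
```

Run:
```python
from h import *
s=manip.read_state();print(s['eef_pos'].round(1),s['eef_rot'].round(3),s['finger_gap'],s['wrist_force'],s['joints'].round(3))
```

```text
[ 462.2 -334.9  -14.4] [ 2.75  -0.05   1.338] 12.902537590885926 [-2.26868018 -0.32917919  2.8311191 ] [-0.824  0.445  1.903  0.505  0.546 -2.554]
```

Gripped again with a gap of 12.9. I lift gently and look.

Emit:
arm_command([
  [0,[0,0,0],0],
  [0,[0.05,0.4,-0.9],0],
  [0,[0.1,0.8,-1.8],0],
  [0,[0.1,0.8,-1.8],0],
  [0,[0.1,0.8,-1.8],0],
], force=60)

```text
clock: 16.83
eef_pos: [463.6, -334.8, 55.4]
eef_rot: [2.752, -0.051, 1.337]
wrist_force: [0.6, -0.1, -3.1]
finger_gap: 12.7
```

Run:
```python
from h import *
np.set_printoptions(precision=1,suppress=True)
s=manip.read_state();print(s['eef_pos'].round(1),s['eef_rot'].round(3),s['finger_gap'],s['wrist_force'],s['joints'].round(3))
p,d=manip.camera("wrist");cv2.imwrite("pics/w14.png",p[:,:,::-1])
n="side";p,d=manip.camera(n);C=cam(n);H=hsv(p).reshape(-1,3).astype(int)
yy,xx=np.mgrid[0:384,0:512];px=np.c_[xx.ravel(),yy.ravel()];P=deproj(C,px,d)
m=(P[:,0]>360)&(P[:,0]<580)&(abs(P[:,1]+345)<60)&(H[:,2]<50)&(P[:,2]>30)&(P[:,2]<140)
b=P[m]
for g in (b[b[:,0]<430],b[b[:,0]>510]): print(len(g),g.mean(0),g.min(0),g.max(0))
cv2.imwrite("pics/s14.png",cv2.resize(p[250:384,210:370],None,fx=4,fy=4)[:,:,::-1])
```

```text
[ 463.6 -334.8   55.4] [ 2.8 -0.1  1.3] 12.698503072169983 [ 0.6 -0.1 -3.1] [-0.8  0.3  1.9  0.4  0.7 -2.4]<stdin>:9: RuntimeWarning: Mean of empty slice.
  ret = um.true_divide(
Traceback (most recent call last):
ValueError: zero-size array to reduction operation minimum which has no identity
```

View pics/w14.png

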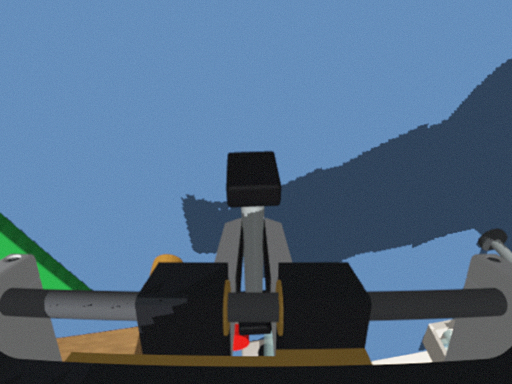

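```bash
cat >> h.py <<'E'
def rodinfo(save=None):
    np.set_printoptions(precision=1,suppress=True)
    s=manip.read_state();p,d=manip.camera("wrist");C=cam("wrist",s)
    if save: cv2.imwrite(save,p[:,:,::-1])
    yy,xx=np.mgrid[0:384,0:512];px=np.c_[xx.ravel(),yy.ravel()];P=deproj(C,px,d);V=p.max(2).ravel()
    m=(V<70)&(px[:,1]>100)&(px[:,1]<212)&(abs(px[:,0]-253)<40)
    B=P[m];print('near block n',len(B),'min',B.min(0),'max',B.max(0),'mean',B.mean(0))
    K,D,R,t=C;T=np.array(manip.calibration("wrist")["tool_from_camera"])
    q=(B@R.T+t)@T[:3,:3].T+T[:3,3];print(' tool frame pct5/95',np.percentile(q,[2,98],axis=0))
    r=(V>90)&(px[:,1]>205)&(px[:,1]<260)&(abs(px[:,0]-254)<8);g=P[r];g=g[d.ravel()[r]<260]
    print('bar pts',len(g),g.mean(0)); 
    if len(g)>10:
        u,sv,vt=np.linalg.svd(g-g.mean(0));print(' dir',vt[0].round(3))
    print('tcp',s['eef_pos'],s['eef_rot'].round(3),'gap',s['finger_gap'],'F',s['wrist_force'])
    return B,g
E
python3 -c "
from h import *
B,g=rodinfo()
o=np.argsort(B[:,2])
print(np.percentile(B[:,2],[1,10,50,90,99]))
"
```

```text
near block n 2768 min [ 317.2 -364.7   -0.8] max [ 509.6 -308.5  219.3] mean [ 401.8 -322.7   98.8]
 tool frame pct5/95 [[-12.5 -54.9 -72.6]
 [ 13.6 -31.1 -43.1]]
bar pts 714 [ 442.8 -331.5   97.2]
 dir [ 0.9 -0.2 -0.4]
tcp [ 464.9 -336.1   57.6] [ 2.7 -0.   1.3] gap 12.71254168127035 F [-0.4 -0.4 -2.1]
[ 75.6  81.6 103.2 108.6 109.3]
```

Run:
```python
from h import *
s=manip.read_state();B,g=rodinfo()
R=Ro.from_euler('xyz',s['eef_rot']).as_matrix();j=R[:,0];r=np.cross(j,[0,0,1]);r/=np.linalg.norm(r)
q=(B-s['eef_pos'])@r;print('rod dir',r.round(3),np.percentile(q,[1,3,10,50,90,97,99]))
top=B[B[:,2]>107];qt=(top-s['eef_pos'])@r;print('top face along r',np.percentile(qt,[1,5,50,95,99]),np.percentile((top-s['eef_pos'])@[-r[1],r[0],0],[2,50,98]))
print('axis',R[:,2].round(3))
```

```text
near block n 2768 min [ 316.7 -363.2   -1.1] max [ 507.1 -308.2  217.5] mean [ 401.1 -322.1   97. ]
 tool frame pct5/95 [[-12.5 -55.  -72.7]
 [ 13.6 -31.1 -43.2]]
bar pts 718 [ 442.1 -330.8   95.4]
 dir [ 0.9 -0.2 -0.4]
tcp [ 464.2 -335.4   55.6] [ 2.7 -0.   1.3] gap 12.755889645113992 F [-0.   0.5 -3. ]
rod dir [ 1.  -0.2  0. ] [-68.  -67.8 -67.6 -66.8 -57.7 -55.1 -53.8]
top face along r [-149.8 -149.8  -62.8  -56.4  -55.6] [-13.5  -3.1  10. ]
axis [ 0.4 -0.  -0.9]
```

The rod hangs level: near block top at 109 mm against an expected 108, and its near end is 68 mm behind the TCP. I carry it to the near side of the tote, turning on the way.

Run:
```python
from h import *
delta(tote(-90,-4,64))
```

```text
clock 17.03 pos [ 463.7 -334.9   54.3] rot [ 2.75  -0.051  1.338] gap 12.7 -> tool cm [35.91 -4.58 -0.97] norm 36.2 rows 8.8
```

Emit:
arm_command([
  [0,[1,0.5,-1.2],0],
  [0,[3.5,-0.5,-0.1],0],
  [0,[3.5,-0.5,-0.1],0],
  [0,[3.5,-0.5,-0.1],0],
  [0,[3.5,-0.5,-0.1],0],
])

```text
clock: 17.45
eef_pos: [478.0, -183.3, 69.6]
eef_rot: [2.753, -0.052, 1.337]
wrist_force: [0.0, -0.3, -3.1]
finger_gap: 12.6
```

Emit:
arm_command([
  [0,[3.5,-0.5,-0.1],0],
  [0,[3.5,-0.5,-0.1],0],
  [0,[3.5,-0.5,-0.1],0],
  [0,[3.5,-0.5,-0.1],0],
  [0,[2,-0.5,-0.1],0],
])

```text
clock: 17.87
eef_pos: [490.9, -20.8, 73.2]
eef_rot: [2.752, -0.051, 1.339]
wrist_force: [-0.2, -0.5, -2.4]
finger_gap: 12.3
```

Emit:
arm_command([
  [0,[0,0,0],-0.09],
  [0,[0,0,0],-0.09],
  [0,[0,0,0],-0.09],
  [0,[0,0,0],-0.09],
  [0,[0,0,0],0],
])

```text
clock: 18.28
eef_pos: [490.7, -23.4, 72.9]
eef_rot: [2.759, 0.088, 1.675]
wrist_force: [0.7, -0.4, -2.8]
finger_gap: 12.6
```

Run:
```python
from h import *
delta(tote(-60,-4,62))
s=manip.read_state();B,g=rodinfo("pics/w15.png")
print('tote tcp',totexy(s['eef_pos']),'joints',s['joints'].round(2))
B=B[(B[:,2]>55)&(B[:,2]<130)]
T=totexy(B);print(np.percentile(T,[1,50,99],axis=0)); t=T[T[:,2]>np.percentile(T[:,2],97)-3];print('top',t.mean(0))
```

```text
clock 18.28 pos [490.7 -23.4  72.9] rot [2.759 0.088 1.675] gap 12.6 -> tool cm [4.84 4.03 2.34] norm 6.7 rows 1.6
near block n 2857 min [342.1 -48.9  -1.2] max [549.3 -10.5 236. ] mean [426.7 -26.4 114.8]
 tool frame pct5/95 [[-13.1 -55.1 -72.7]
 [ 13.4 -30.8 -42.8]]
bar pts 789 [470.  -20.9 111.9]
 dir [ 1.   0.1 -0.1]
tcp [490.7 -23.4  72.9] [2.8 0.1 1.7] gap 12.551867889833103 F [ 0.7 -0.4 -2.8]
tote tcp [[-106.8  -50.9   72.9]] joints [-0.1  0.1  2.1  0.   0.6 -1.8]
[[-174.2  -60.7   91.6]
 [-173.   -46.3  118.9]
 [-160.1  -32.   126.2]]
top [-167.4  -47.1  124.4]
```

View pics/w15.png

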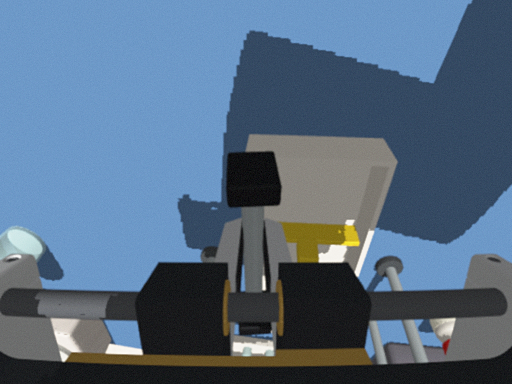

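The rod is parallel to the tote and 4.7 mm to the +y side of the TCP. I move in over the divider and under the bars.

Run:
```python
from h import *
delta(tote(-30,-9,60));delta(tote(39,-9,54))
s=manip.read_state();R=Ro.from_euler('xyz',s['eef_rot']).as_matrix();print(np.cross(R[:,0],[0,0,1]),R[:,2])
```

```text
clock 18.33 pos [490.9 -23.5  73.1] rot [2.759 0.086 1.67 ] gap 12.5 -> tool cm [4.45 6.68 3.7 ] norm 8.8 rows 2.2
clock 18.33 pos [490.9 -23.5  73.1] rot [2.759 0.086 1.67 ] gap 12.5 -> tool cm [ 4.64 12.86  6.82] norm 15.3 rows 3.7
[ 0.99146739  0.09836311 -0.        ] [ 0.37977818 -0.04205205 -0.92412129]
```

Emit:
arm_command([
  [0,[1.5,2.2,1.2],-0.02],
  [0,[1.5,2.2,1.2],0],
  [0,[1.5,2.2,1.2],0],
  [0,[0,0,0],0],
])

```text
clock: 18.67
eef_pos: [563.0, 30.5, 60.3]
eef_rot: [2.758, 0.092, 1.687]
wrist_force: [0.6, 0.2, -3.4]
finger_gap: 12.5
```

Run:
```python
from h import *
delta(tote(39,-9,53))
s=manip.read_state();B,g=rodinfo("pics/w16.png")
print('tote tcp',totexy(s['eef_pos']))
B=B[(B[:,2]>55)&(B[:,2]<130)]
T=totexy(B);print(np.percentile(T,[1,50,99],axis=0));print(totexy(g.mean(0)))
```

```text
clock 18.67 pos [563.   30.5  60.3] rot [2.758 0.092 1.687] gap 12.5 -> tool cm [-0.22  5.99  3.22] norm 6.8 rows 1.7
near block n 2808 min [414.1  10.8  76.6] max [519.4  42.8 223.1] mean [498.4  27.1 102.7]
 tool frame pct5/95 [[-12.8 -54.9 -72.7]
 [ 13.3 -31.1 -43.1]]
bar pts 785 [541.9  33.   99.7]
 dir [ 0.9  0.1 -0.4]
tcp [563.   30.5  60.3] [2.8 0.1 1.7] gap 12.538961625133942 F [ 0.6  0.2 -3.4]
tote tcp [[-28.6  -5.9  60.3]]
[[-96.1 -16.3  78.8]
 [-94.9  -1.7 106.2]
 [-82.   12.5 113.5]]
[[-49.2  -1.   99.7]]
```

View pics/w16.png

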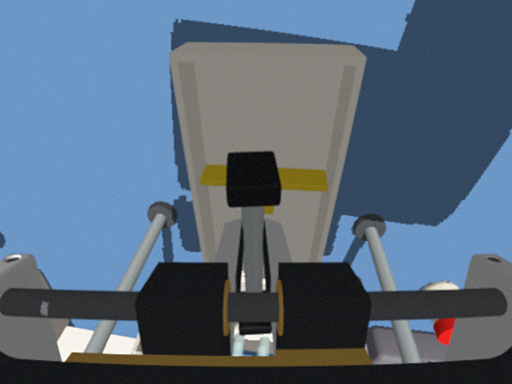

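Emit:
arm_command([
  [0,[0,2,1],0],
  [0,[-0.1,2,1.1],0],
  [0,[0,2,1.1],0],
  [0,[0,0,0],0],
])

```text
clock: 19.05
eef_pos: [630.0, 34.3, 53.8]
eef_rot: [2.758, 0.093, 1.686]
wrist_force: [-0.3, -0.1, -3.0]
finger_gap: 12.2
```

Run:
```python
from h import *
delta(tote(39,-8,-6))
s=manip.read_state();B,g=rodinfo("pics/w17.png")
print('tote tcp',totexy(s['eef_pos']))
B=B[(B[:,2]>55)&(B[:,2]<130)]
T=totexy(B);print(np.percentile(T,[1,50,99],axis=0))
p,d=manip.camera("side");cv2.imwrite("pics/s17.png",cv2.resize(p[80:230,190:340],None,fx=4,fy=4,interpolation=cv2.INTER_CUBIC)[:,:,::-1])
```

```text
clock 19.05 pos [630.   34.3  53.8] rot [2.758 0.093 1.686] gap 12.2 -> tool cm [ 0.77 -2.16  5.52] norm 6.0 rows 1.5
near block n 2807 min [481.   14.7   4.9] max [655.9  56.1 216.5] mean [565.5  31.   95.9]
 tool frame pct5/95 [[-12.7 -54.9 -72.7]
 [ 13.4 -31.  -43.3]]
bar pts 785 [608.4  36.8  93.5]
 dir [ 0.9  0.1 -0.4]
tcp [630.   34.3  53.8] [2.8 0.1 1.7] gap 12.17616227181948 F [-0.3 -0.1 -3. ]
tote tcp [[ 38.4 -10.1  53.8]]
[[-29.1 -20.4  72.2]
 [-27.9  -5.8  99.6]
 [-15.1   8.4 107. ]]
```

View pics/w17.png

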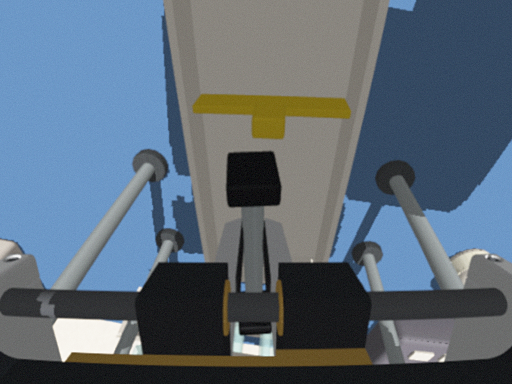

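View pics/s17.png

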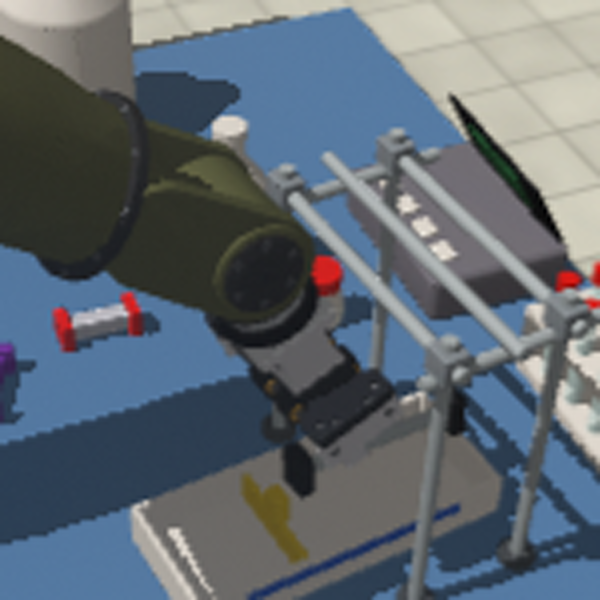

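Both views show the rod over the far compartment with its near block past the tab. I lower it straight down.

Emit:
arm_command([
  [0,[0.1,-0.45,1.1],0],
  [0,[0.1,-0.45,1.1],0],
  [0,[0.1,-0.4,1.1],0],
  [0,[0.1,-0.4,1.1],0],
  [0,[0.1,-0.3,0.7],0],
])

```text
clock: 19.57
eef_pos: [627.8, 34.4, -2.1]
eef_rot: [2.76, 0.094, 1.689]
wrist_force: [0.1, -0.3, -1.9]
finger_gap: 12.7
```

Run:
```python
from h import *
delta(tote(39,-8,-13))
s=manip.read_state();B,g=rodinfo("pics/w18.png")
print('tote tcp',totexy(s['eef_pos']))
B=B[(B[:,2]>0)&(B[:,2]<130)]
T=totexy(B);print(np.percentile(T,[1,50,99],axis=0))
```

```text
clock 19.57 pos [627.8  34.4  -2.1] rot [2.76  0.094 1.689] gap 12.7 -> tool cm [ 0.28 -0.13  1.1 ] norm 1.1 rows 0.3
near block n 984 min [479.1  14.9   4. ] max [608.1  52.  161. ] mean [567.   26.4  45. ]
 tool frame pct5/95 [[-13.2 -52.2 -72.8]
 [ 12.9 -30.3 -49.6]]
bar pts 775 [606.9  36.8  37.1]
 dir [ 1.   0.1 -0.2]
tcp [627.8  34.4  -2.1] [2.8 0.1 1.7] gap 12.676932029099218 F [ 0.1 -0.3 -1.9]
tote tcp [[36.1 -9.8 -2.1]]
[[-31.2 -20.4  24.6]
 [-24.6 -13.4  48.6]
 [ -8.5   8.5  51.7]]
```

Emit:
arm_command([
  [0,[0.1,0.2,0.45],0],
  [0,[0,-0.1,0.3],0],
  [0,[0,-0.1,0.2],0],
  [0,[0,0,0],0],
])

```text
clock: 19.95
eef_pos: [633.0, 35.2, -8.7]
eef_rot: [2.756, 0.094, 1.689]
wrist_force: [-1.2, 0.7, -0.2]
finger_gap: 12.5
```

Emit:
arm_command([
  [0,[0,-0.05,0.15],0],
  [0,[0,-0.05,0.15],0],
  [0,[0,0,0],0],
])

```text
clock: 20.2
eef_pos: [634.2, 34.5, -9.7]
eef_rot: [2.753, 0.095, 1.689]
wrist_force: [-8.7, -2.6, 20.1]
finger_gap: 12.3
```

The rod touches the floor at 20 N. I ease the grip and let it settle before opening.

Emit:
arm_command([
  [0,[0,0.05,-0.1],0],
  [0,[0,0,0],0],
  [0.13,[0,0,0],0],
  [0.15,[0,0,0],0],
  [0.17,[0,0,0],0],
], force=5)

```text
clock: 20.62
eef_pos: [632.5, 35.1, -11.5]
eef_rot: [2.758, 0.094, 1.689]
wrist_force: [-0.2, 0.3, 0.2]
finger_gap: 15.7
```

Run:
```python
from h import *
s=manip.read_state();B,g=rodinfo("pics/w19.png")
print('tote tcp',totexy(s['eef_pos']))
B=B[(B[:,2]>0)&(B[:,2]<60)]
T=totexy(B);print(np.percentile(T,[1,50,99],axis=0))
```

```text
near block n 716 min [483.6  17.2   4.3] max [611.1  49.  151.3] mean [572.6  24.8  36.2]
 tool frame pct5/95 [[-14.6 -51.2 -71.8]
 [ 10.4 -29.6 -49.7]]
bar pts 754 [610.9  37.5  28.7]
 dir [ 0.9  0.1 -0.3]
tcp [632.5  35.1 -11.5] [2.8 0.1 1.7] gap 15.716082399923284 F [-0.2  0.3  0.2]
tote tcp [[ 40.9  -9.7 -11.5]]
[[-26.1 -19.6  15.2]
 [-20.3 -15.6  39.6]
 [ -2.8   6.1  41.3]]
```

View pics/w19.png

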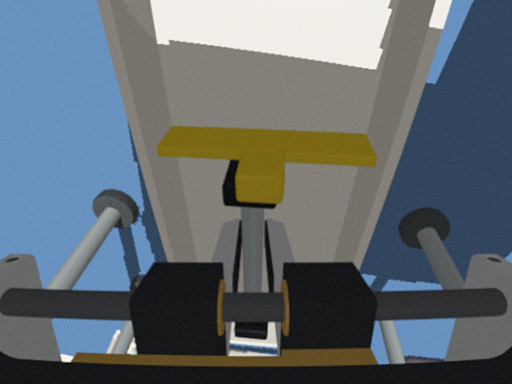

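The block tops read 40–41 mm, so the rod rests flat on the 4 mm floor. I open and retreat along the tool axis.

Emit:
arm_command([
  [0.35,[0,0,0],0],
  [0.35,[0,0,0],0],
  [0.35,[0,0,0],0],
  [0.35,[0,0,-1],0],
  [0.35,[0,0,-2.5],0],
], force=20)

```text
clock: 21.08
eef_pos: [617.8, 36.4, 19.0]
eef_rot: [2.762, 0.094, 1.689]
wrist_force: [0.8, -0.9, 0.6]
finger_gap: 32.7
```

Emit:
arm_command([
  [0.5,[0,0,-3],0],
  [0.5,[0,-2,-3],0],
  [0.5,[0,-3.6,-2],0],
  [0.5,[0,-3.6,-2],0],
  [0.5,[0,-3.6,-2],0],
])

```text
clock: 21.5
eef_pos: [453.9, 23.1, 84.4]
eef_rot: [2.758, 0.094, 1.689]
wrist_force: [-0.7, 0.6, 1.6]
finger_gap: 47.1
```

Run:
```python
from h import *
np.set_printoptions(precision=1,suppress=True)
s=manip.read_state();print(s['eef_rot'],s['joints'],totexy(s['eef_pos']))
divx("pics/w20.png")
for n in ("top","side"):
    p,d=manip.camera(n);C=cam(n);H=hsv(p).reshape(-1,3).astype(int)
    cv2.imwrite(f"pics/{n}20.png",p[:,:,::-1])
    yy,xx=np.mgrid[0:384,0:512];px=np.c_[xx.ravel(),yy.ravel()];P=deproj(C,px,d)
    r=(P[:,0]>430)&(P[:,0]<560)&(abs(P[:,1]-333)<40)&(P[:,2]>12)&(P[:,2]<45)
    h,sa,v=H.T
    m=r&((h<8)|(h>172))&(sa>120)&(v>50);b=P[m]
    for g in (b[b[:,0]<495],b[b[:,0]>495]):
        g2=g[g[:,2]>24]
        print(n,len(g),len(g2),g2.mean(0) if len(g2) else 0,g.min(0) if len(g) else 0,g.max(0) if len(g) else 0)
```

```text
[2.8 0.1 1.7] [-0.  -0.   2.2 -0.1  0.6 -1.7] [[-137.8   -0.3   84.4]]
plate top x 292 [-40.1  -5.4  31.5] [-44.7 -36.2] tcp [[-137.8   -0.3   84.4]] gap 47.128514129945344 F [-0.7  0.6  1.6]
top 23 23 [464.8 334.5  30.5] [460.8 321.5  24.7] [469.2 348.7  38.7]
top 26 24 [530.5 333.   32.1] [526.3 316.4  21.1] [535.  349.3  37.3]
side 0 0 0 0 0
side 28 21 [528.8 331.1  29.5] [523.  315.1  14.9] [534.9 348.4  33.4]
```

View pics/w20.png

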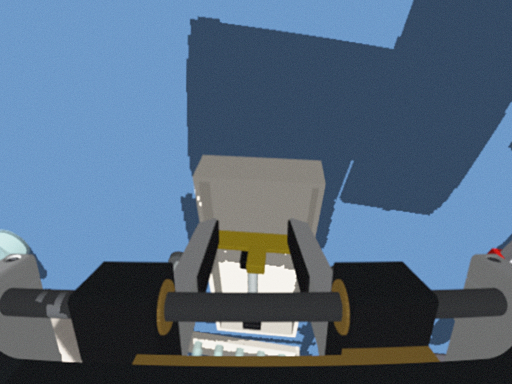

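The rod lies in the far compartment beyond the divider and the plate hasn't moved. The bracket is near (497.6, 333.5), yaw about -0.02, with block spacing 66 mm as it should be. Now I move over to it.

Run:
```python
from h import *
tipdelta((497.6,333.5),15,9,110)
```

```text
axis [ 0.384 -0.043 -0.922] jaw [-0.117  0.989 -0.094] tcp tgt [468.6 336.7  84.6]
clock 21.65 pos [454.8  23.   85.5] rot [2.756 0.095 1.689] gap 47.1 -> tool cm [30.86  5.77 -0.73] norm 31.4 rows 7.7
```

Emit:
arm_command([
  [0.5,[3,0.5,-0.6],0],
  [0.5,[3.8,0.6,-0.2],0],
  [0.5,[3.8,0.6,-0.2],0],
  [0.5,[3.8,0.7,-0.1],0],
  [0.5,[3.8,0.7,-0.1],0],
])

```text
clock: 22.07
eef_pos: [459.2, 210.6, 90.0]
eef_rot: [2.757, 0.094, 1.689]
wrist_force: [0.1, -1.4, 0.0]
finger_gap: 46.7
```

Emit:
arm_command([
  [0.5,[3.8,0.7,0],0],
  [0.5,[3.8,0.7,0],0],
  [0.5,[3.6,0.5,0],0.07],
  [0.5,[0,0,0],0.08],
  [0.5,[0,0,0],0],
])

```text
clock: 22.48
eef_pos: [462.8, 323.6, 85.4]
eef_rot: [2.749, 0.036, 1.549]
wrist_force: [0.2, -0.4, -1.2]
finger_gap: 47.0
```

```bash
cat >> h.py <<'E'
def bracket(save):
    np.set_printoptions(precision=1,suppress=True)
    s=manip.read_state();p,d=manip.camera("wrist");cv2.imwrite(save,p[:,:,::-1]);C=cam("wrist",s);H=hsv(p).reshape(-1,3).astype(int)
    yy,xx=np.mgrid[0:384,0:512];px=np.c_[xx.ravel(),yy.ravel()];P=deproj(C,px,d);h,sa,v=H.T
    m=((h<8)|(h>172))&(sa>120)&(v>50)&(px[:,1]<260)&(P[:,2]<200)
    n,l,st,ce=cv2.connectedComponentsWithStats(m.reshape(384,512).astype(np.uint8))
    for i in range(1,n):
        if st[i,4]<60: continue
        g=P[(l==i).ravel()];z=g[:,2];t=g[z>np.percentile(z,95)-3]
        print(ce[i],'n',len(g),'top',t.mean(0),'min',np.percentile(g,1,axis=0),'max',np.percentile(g,99,axis=0))
    print('tcp',s['eef_pos'],s['eef_rot'].round(3),'q',s['joints'].round(2),'gap',s['finger_gap'],'F',s['wrist_force'])
E
python3 - <<'E'
from h import *
bracket("pics/w21.png")
tipdelta((497.6,333.5),15,9,0)
E
```

```text
[268.4 168.8] n 793 top [462.5 336.8  29.7] min [456.6 321.4   3.6] max [469.2 351.9  31. ]
[265.3 221. ] n 456 top [528.1 334.5  29.6] min [522.4 318.9   1.6] max [539.9 350.1  30.9]
tcp [462.8 323.6  85.4] [2.7 0.  1.5] q [ 0.7  0.3  1.8 -0.4  0.8 -0.6] gap 47.005840507736266 F [ 0.2 -0.4 -1.2]
axis [ 0.4 -0.  -0.9] jaw [ 0.  1. -0.] tcp tgt [510.8 332.  -16.9]
clock 22.53 pos [462.9 322.3  85.5] rot [2.8 0.  1.6] gap 46.6 -> tool cm [ 1.5  0.5 11.2] norm 11.3 rows 2.8
```

View pics/w21.png

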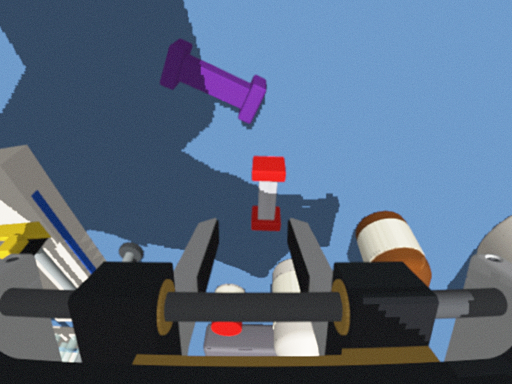

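The red bracket's blocks are at (268,169) and (265,221), measured at (462.5,336.8) and (528.1,334.5). The purple look-alike is well clear. I descend on the bracket.

Run:
```python
from h import *
d=tipdelta((496,335),15,9,25);print(d)
```

```text
axis [ 0.381 -0.043 -0.923] jaw [ 0.018  0.999 -0.038] tcp tgt [499.6 334.6   6.2]
clock 22.53 pos [462.9 322.3  85.5] rot [2.75  0.038 1.552] gap 46.6 -> tool cm [1.6  0.37 8.67] norm 8.8 rows 2.2
[1.60337092 0.36832089 8.6708034 ]
```

Emit:
arm_command([
  [0.5,[0.8,0.2,2.5],0],
  [0.5,[0.8,0.2,3],0],
  [0.5,[0,0,3.1],0],
  [0.5,[0,0,0],0],
])

```text
clock: 22.87
eef_pos: [499.3, 331.1, 2.5]
eef_rot: [2.754, 0.043, 1.551]
wrist_force: [-1.4, -0.6, -0.5]
finger_gap: 47.1
```

Run:
```python
from h import *
bracket("pics/w22.png")
d=tipdelta((496,335),15,9,0);print(d)
```

```text
[258.1 191. ] n 1876 top [461.2 336.7  31.1] min [456.7 321.3   2.6] max [469.2 351.9  31. ]
[241.6 249.7] n 193 top [518.5 325.9  26.8] min [503.4 318.8   1.9] max [524.8 337.   26. ]
[272.1 249.4] n 166 top [519.1 346.7  26.8] min [523.1 343.6   0.2] max [542.3 351.1  24.3]
tcp [499.3 331.1   2.5] [2.8 0.  1.6] q [ 0.7  0.5  1.8 -0.5  0.7 -0.6] gap 47.085006615356185 F [-1.4 -0.6 -0.5]
axis [ 0.4 -0.  -0.9] jaw [ 0.  1. -0.] tcp tgt [509.  333.4 -16.9]
clock 22.92 pos [499.3 331.8   5.2] rot [2.8 0.  1.6] gap 46.9 -> tool cm [0.3 0.1 2.4] norm 2.4 rows 0.6
[0.3 0.1 2.4]
```

View pics/w22.png

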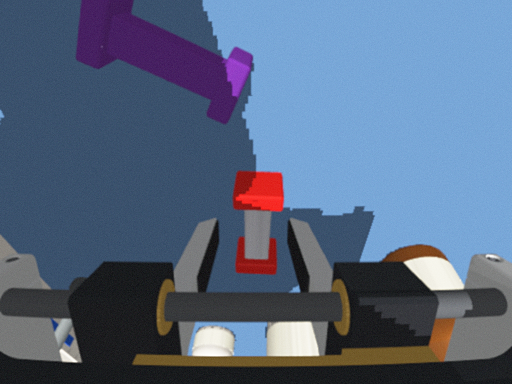

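Emit:
arm_command([
  [0.5,[0.3,0.1,1],0],
  [0.5,[0,0,1],0],
  [0.5,[0,0,0.3],0],
  [0.5,[0,0,0],0],
])

```text
clock: 23.25
eef_pos: [509.5, 335.6, -13.4]
eef_rot: [2.749, 0.038, 1.55]
wrist_force: [-0.6, 0.1, 0.4]
finger_gap: 47.2
```

Emit:
arm_command([
  [0.1,[0,0,0],0],
  [0.1,[0,0,0],0],
  [0.1,[0,0,0],0],
  [0.1,[0,0,0],0],
  [0.1,[0,0,0],0],
], force=30)

```text
clock: 23.67
eef_pos: [509.4, 335.9, -13.0]
eef_rot: [2.749, 0.037, 1.55]
wrist_force: [-1.5, 0.4, 3.7]
finger_gap: 17.6
```

Emit:
arm_command([
  [0.05,[0,0,0],0],
  [0.05,[0,0,0],0],
  [0.05,[0,0,0],0],
])

```text
clock: 23.92
eef_pos: [509.5, 335.9, -13.0]
eef_rot: [2.748, 0.037, 1.55]
wrist_force: [-2.1, -1.4, 5.5]
finger_gap: 17.4
```

Run:
```python
from h import *
bracket("pics/w23.png")
s=manip.read_state();R=Ro.from_euler('xyz',s['eef_rot']).as_matrix();print((R.T@[0,0,1]).round(3))
```

```text
[252.9 193.7] n 2325 top [460.7 338.9  31.7] min [456.8 323.5   2.8] max [468.7 354.   31.2]
tcp [509.5 335.9 -13. ] [2.7 0.  1.6] q [ 0.7  0.5  1.8 -0.5  0.6 -0.6] gap 17.385117944642634 F [-2.1 -1.4  5.5]
[-0.   0.4 -0.9]
```

View pics/w23.png

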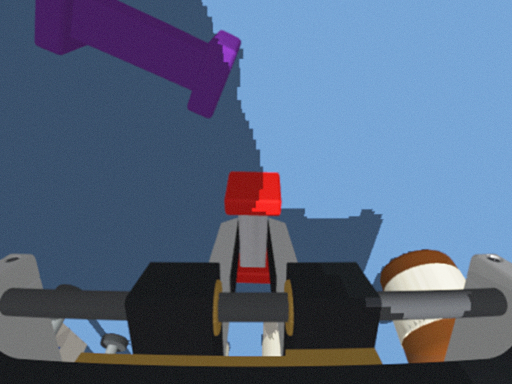

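The bracket is held with a gap of 17.4 mm on the 18 mm bar. I lift and carry it to the tote.

Emit:
arm_command([
  [0.05,[0,0.4,-0.9],0],
  [0.05,[0,0.8,-1.8],0],
  [0.05,[0,1.2,-2.8],0],
  [0.05,[0,1.2,-2.8],0],
  [0.05,[0,0,0],0],
], force=35)

```text
clock: 24.38
eef_pos: [512.9, 341.0, 83.5]
eef_rot: [2.743, 0.032, 1.55]
wrist_force: [-0.8, 1.0, -0.3]
finger_gap: 17.4
```

Run:
```python
from h import *
bracket("pics/w24.png")
delta(tote(-77,-2,70))
```

```text
[252.8 193.6] n 2337 top [465.5 343.6 126.1] min [460.2 328.3  98.6] max [472.2 359.  127.2]
tcp [512.9 341.   83.5] [2.7 0.  1.6] q [ 0.7  0.4  1.7 -0.4  0.8 -0.7] gap 17.366837148002514 F [-0.8  1.  -0.3]
clock 24.43 pos [512.1 340.2  80.5] rot [2.7 0.  1.6] gap 18.1 -> tool cm [-31.1   0.    2.3] norm 31.2 rows 7.6
```

Emit:
arm_command([
  [0.05,[-2,0,0],0],
  [0.05,[-3.7,0,0],0],
  [0.05,[-3.7,0,0],0],
  [0.05,[-3.7,0,0],0],
  [0.05,[-3.7,0,0],0],
])

```text
clock: 24.85
eef_pos: [506.3, 169.6, 82.2]
eef_rot: [2.751, 0.038, 1.551]
wrist_force: [1.0, -0.1, -1.5]
finger_gap: 18.1
```

Emit:
arm_command([
  [0.05,[-3.7,0,0],0],
  [0.05,[-3.7,0,0],0],
  [0.05,[-3.7,0,0],0],
  [0.05,[-2.5,0,0],-0.07],
  [0.05,[0,0,0],-0.08],
])

```text
clock: 25.27
eef_pos: [503.8, 31.8, 87.6]
eef_rot: [2.76, 0.096, 1.689]
wrist_force: [-0.3, -0.4, -1.4]
finger_gap: 17.6
```

Emit:
arm_command([
  [0.05,[0,0,0],0],
  [0.05,[0,0,0],0],
])

```text
clock: 25.43
eef_pos: [504.2, 35.4, 87.7]
eef_rot: [2.759, 0.093, 1.687]
wrist_force: [-0.1, -1.0, -1.5]
finger_gap: 17.6
```

Run:
```python
from h import *
bracket("pics/w25.png")
s=manip.read_state();R=Ro.from_euler('xyz',s['eef_rot']).as_matrix();print(totexy(s['eef_pos']),'rod dir',np.cross(R[:,0],[0,0,1]).round(3),(R.T@[0,0,-1]).round(3))
delta(tote(-77,-2,60))
```

```text
[252.9 193.6] n 2302 top [457.4  33.8 131. ] min [451.   18.1 103.9] max [464.   48.8 132.5]
tcp [504.2  35.4  87.7] [2.8 0.1 1.7] q [ 0.   0.1  2.1 -0.1  0.6 -1.6] gap 17.60493586562256 F [-0.1 -1.  -1.5]
[[-86.3   6.3  87.8]] rod dir [ 1.   0.1 -0. ] [ 0.1 -0.4  0.9]
clock 25.48 pos [504.3  35.9  87.8] rot [2.8 0.1 1.7] gap 17.2 -> tool cm [-0.6 -0.2  3. ] norm 3.0 rows 0.7
```

View pics/w25.png

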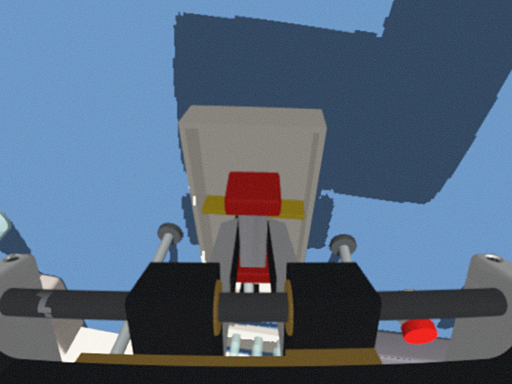

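Run:
```python
from h import *
np.set_printoptions(precision=2,suppress=True)
print(delta(tote(-77,-3,50)),delta(tote(-77,-3,2)))
```

```text
clock 25.48 pos [504.3  35.9  87.8] rot [2.76 0.09 1.69] gap 17.2 -> tool cm [-0.58 -0.57  3.92] norm 4.0 rows 1.0
clock 25.48 pos [504.3  35.9  87.8] rot [2.76 0.09 1.69] gap 17.2 -> tool cm [-0.13 -2.36  8.35] norm 8.7 rows 2.1
[-0.58 -0.57  3.92] [-0.13 -2.36  8.35]
```

Emit:
arm_command([
  [0.05,[-0.3,-0.3,1.9],0],
  [0.05,[-0.3,-0.3,2],0],
  [0.05,[0.2,-0.7,1.7],0],
  [0.05,[0.1,-0.6,1.5],0],
  [0.05,[0,0,0],0],
])

```text
clock: 25.9
eef_pos: [512.7, 27.6, 12.8]
eef_rot: [2.763, 0.093, 1.689]
wrist_force: [-0.6, -0.1, -1.7]
finger_gap: 17.8
```

Run:
```python
from h import *
bracket("pics/w26.png")
s=manip.read_state();print(totexy(s['eef_pos']))
delta(tote(-77,-3,-8))
```

```text
[252.8 194.6] n 2233 top [465.1  25.9  57.4] min [459.5  10.   31.3] max [473.4  41.   57.9]
tcp [512.7  27.6  12.8] [2.8 0.1 1.7] q [ 0.   0.3  2.1 -0.1  0.4 -1.6] gap 17.778748673360408 F [-0.6 -0.1 -1.7]
[[-78.   -3.1  14.5]]
clock 25.95 pos [513.6  27.5  14.5] rot [2.8 0.1 1.7] gap 17.6 -> tool cm [ 0.2 -0.7  2.1] norm 2.3 rows 0.6
```

View pics/w26.png

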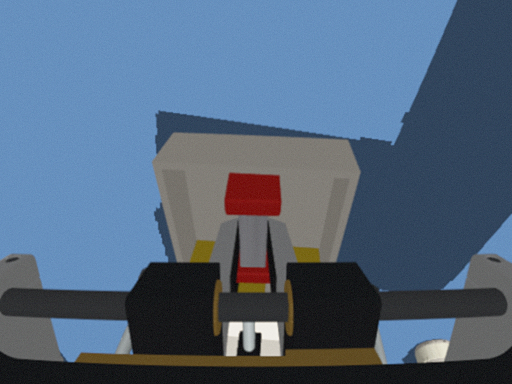

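Emit:
arm_command([
  [0.05,[0.1,-0.1,0.9],0],
  [0.05,[0.1,-0.2,0.7],0],
  [0.05,[0,-0.1,0.4],0],
  [0.05,[0,-0.1,0.2],0],
  [0.05,[0,0,0],0],
])

```text
clock: 26.37
eef_pos: [518.1, 27.0, -6.7]
eef_rot: [2.759, 0.094, 1.689]
wrist_force: [-0.3, 0.1, -0.3]
finger_gap: 17.8
```

Run:
```python
from h import *
bracket("pics/w27.png")
s=manip.read_state();print(totexy(s['eef_pos']))
```

```text
[252.4 200.8] n 1557 top [470.4  25.3  37.8] min [464.7  10.2  24.7] max [478.7  40.8  38.5]
tcp [518.1  27.   -6.7] [2.8 0.1 1.7] q [ 0.   0.3  2.1 -0.1  0.4 -1.6] gap 17.77343741365507 F [-0.3  0.1 -0.3]
[[-73.4  -4.1  -6.3]]
```

Emit:
arm_command([
  [0.05,[0,-0.2,0.15],0],
  [0.05,[0,-0.1,0.15],0],
  [0.05,[0,0,0],0],
])

```text
clock: 26.67
eef_pos: [517.6, 26.3, -8.8]
eef_rot: [2.755, 0.095, 1.689]
wrist_force: [-8.2, -2.5, 16.7]
finger_gap: 17.9
```

Run:
```python
from h import *
bracket("pics/w28.png")
```

```text
[252.1 202.6] n 1343 top [470.   24.6  35. ] min [464.2   9.3  26.2] max [478.   39.9  35.8]
tcp [517.6  26.3  -8.8] [2.8 0.1 1.7] q [ 0.   0.3  2.1 -0.1  0.3 -1.6] gap 17.9021413257642 F [-8.2 -2.5 16.7]
```

The bracket touches the floor at 17 N, with its top at 34–35 mm as expected. I release gently, open and back away.

Emit:
arm_command([
  [0.05,[0,0.05,-0.1],0],
  [0.17,[0,0,0],0],
  [0.2,[0,0,0],0],
  [0.22,[0,0,0],0],
  [0.25,[0,0,0],0],
], force=5)

```text
clock: 27.13
eef_pos: [516.7, 26.6, -9.2]
eef_rot: [2.758, 0.094, 1.689]
wrist_force: [-0.7, -0.8, -0.2]
finger_gap: 22.9
```

Emit:
arm_command([
  [0.35,[0,0,0],0],
  [0.35,[0,0,0],0],
  [0.35,[0,0,0],0],
  [0.35,[0,0,-1],0],
  [0.35,[0,0,-2],0],
])

```text
clock: 27.55
eef_pos: [504.4, 27.8, 17.3]
eef_rot: [2.761, 0.094, 1.689]
wrist_force: [-0.2, 0.2, 0.4]
finger_gap: 32.9
```

Emit:
arm_command([
  [0.4,[0,0,-3],0],
  [0.4,[0,0,-4],0],
  [0.4,[0,0,-4],0],
  [0.4,[0,0,-4],0],
  [0.4,[0,0,0],0],
])

```text
clock: 27.97
eef_pos: [449.0, 34.6, 164.3]
eef_rot: [2.748, 0.095, 1.689]
wrist_force: [0.5, 1.0, -0.3]
finger_gap: 37.6
```

Run:
```python
from h import *
divx()
bracket("pics/w29.png")
np.set_printoptions(precision=1,suppress=True)
for n in ("top","side"):
    p,d=manip.camera(n);cv2.imwrite(f"pics/{n}29.png",p[:,:,::-1])
    o=(cv2.imread(f"pics/{n}0.png")); 
p=cv2.imread("pics/side29.png");cv2.imwrite("pics/side29c.png",cv2.resize(p[80:230,190:340],None,fx=4,fy=4,interpolation=cv2.INTER_CUBIC))
```

```text
plate top x 271 [-39.7   0.9  31.5] [-42.9 -35.9] tcp [[-141.3   11.7  164.3]] gap 37.60310250501104 F [ 0.5  1.  -0.3]
[252.2 153. ] n 340 top [470.4  23.9  33.7] min [463.8   8.8  11.3] max [484.6  39.3  35.1]
[252.9 194.7] n 276 top [535.3  32.   33.7] min [528.9  16.6   8.1] max [541.7  46.9  35. ]
tcp [449.   34.5 161.1] [2.8 0.1 1.7] q [ 0.  -0.2  2.1 -0.1  0.8 -1.6] gap 37.486458407730936 F [ 1.3  0.3 -0.4]
```

View pics/w29.png

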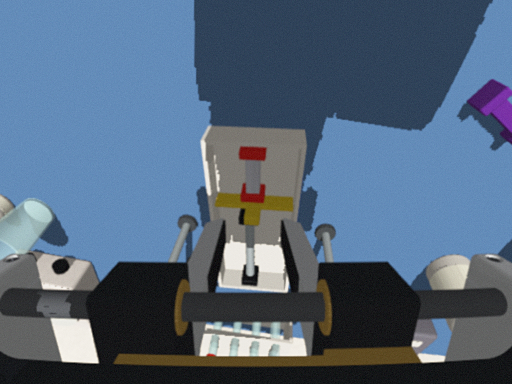

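View pics/side29c.png

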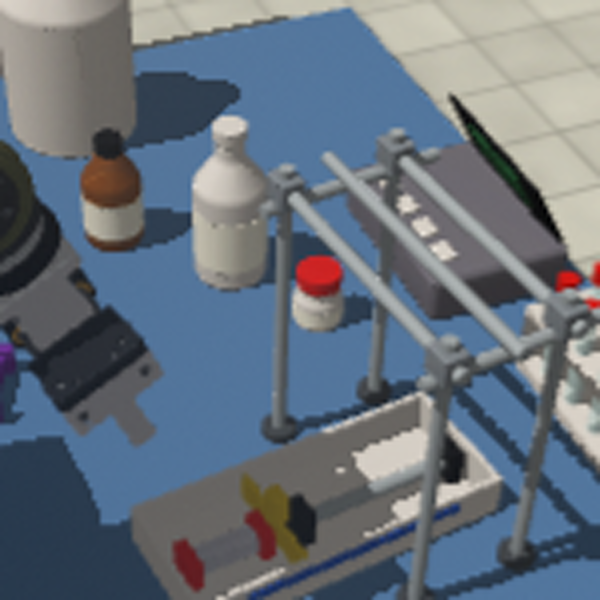

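View pics/top29.png

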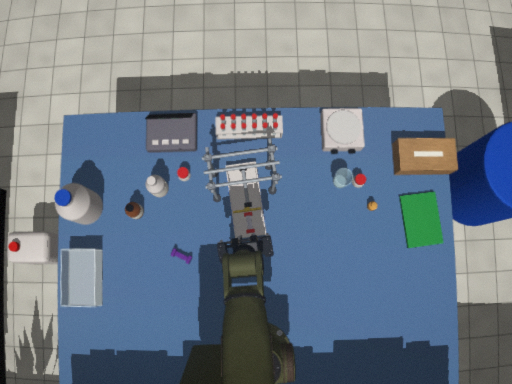

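The wrist view shows the bracket blocks at (252,153) and (253,195) in the near compartment, and the rod beyond the divider with its far block at (250,275). The side and top views show the same, with the bystanders in place. Last, I check the rod's heights and hand in.

Run:
```python
from h import *
np.set_printoptions(precision=1,suppress=True)
p,d=manip.camera("side");C=cam("side");yy,xx=np.mgrid[0:384,0:512];px=np.c_[xx.ravel(),yy.ravel()];T=totexy(deproj(C,px,d));V=p.max(2).ravel()
b=T[(V<60)&(abs(T[:,1])<40)&(T[:,0]>-36)&(T[:,0]<137)&(T[:,2]>15)&(T[:,2]<60)]
for g in (b[b[:,0]<20],b[b[:,0]>100]): print(len(g),np.percentile(g,[3,50,97],axis=0))
s=manip.read_state();print(s['clock'],s['qd'].round(3))
manip.sign_off()
```

```text
58 [[-26.2 -21.9  15.8]
 [-21.7 -13.5  34.6]
 [-13.5   1.7  42.8]]
39 [[119.6 -21.6  17.5]
 [125.1 -17.9  34.3]
 [132.5  -3.1  43. ]]
28.2167 [-0.  0.  0.  0.  0. -0.]
the job is handed in; nothing more can be done
```

The job is done and handed in at 28.2 s of the 66 s allowed. I slid the divider from about x = +32 mm to x = -40 mm. I then laid the rod in the far compartment and the bracket in the near one, and backed the open gripper clear.

**Last checks**
- **Rod:** it spans tote x from about -27 to 133 mm, and both block tops read about 40–43 mm (40 mm means flat on the floor).
- **Bracket:** both ends read about 34 mm high, as they should on the 4 mm floor, and it lies along the tote.
- **Divider and bystanders:** the divider was at about -40 mm after both placings. The bystanders and the purple look-alike look unmoved in the pictures; I did not measure their positions.

**What disagreed or went wrong**
- **Fingertip position:** the real fingertips are about 28 mm behind the reported tool point. My first two attempts to grip the tab closed on air above it, moving nothing. I used the 28 mm offset from then on.
- **Leaning the tool:** the moves only turn about the tool's z axis, so I got the lean by pushing against the reach limit.
- **Less lean than asked:** joint 6 stopped at its limit near the rod, cutting the lean to about 22–23°, below the 25° advised. I held the rod nearer its near end to make up clearance under the bars, and saw no unexpected force on the way in.
- **Set-down force:** the wrist read about 20 N on touchdown for the rod and about 17 N for the bracket.

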